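# Set the rod shear's length stop and load the bar

### The job

Set the rod shear's length stop to the brass rider on its rule: the screw is worn, so crank the stop away from the shear until its pointer is well past the rider (5 mm or so), then crank it back towards the shear until the pointer is level with the rider, which leaves the slack taken up against the push of the bar. Then slide the iron bar on through the shear until it meets the stop and press it home with about 12 N (enough to show that the stop does not give, but always less than 20 N). Let go with the bar still touching the stop and the pointer at the rider, and leave the other things on the bench alone.

Things in the scene. Friction and masses are not known exactly. Their poses are not given: they have to be found in the camera images.
- gauge: grey rod shear with screw-set length stop, bolted down, base 415 x 120 mm. Origin on the bench in the blade's plane, under the bar. y axis along bar and screw, from crank end (-y) to feed end (+y); z up. In its frame: shear frame 100 mm wide, 186 mm tall at y 0 to 30 mm, blade at y -12 to 0; the shear's lever slopes up from it to x 310 mm, 315 mm high. Screw's end plate, 102 mm high, at y -213 mm
- crank_axis (a point): point on the crank's turning axis abreast of the middle of the crank handle: x 0, y -274 mm, z 80 mm in the gauge's frame. The axis is parallel to the gauge's y
- crank_grip (a point): middle of the crank's wooden handle, a free-spinning sleeve 14 mm thick, 42 mm long, parallel to the gauge's y, 32 mm from the turning axis. The crank arm is 22 mm from this point towards the shear; the free end has an 18 mm collar; hub radius 13 mm. It can be pinched from above anywhere on its circle and carried round with the gripper kept pointing down
- crank (a joint): crank angle, rad, 0 with the handle straight up; grows clockwise seen from the crank end (from the top, the handle first goes to the gauge's +x). Growing drives the stop to the shear (+y), 10 mm a turn; falling drives it away. The worn nut has about 4.5 mm (0.45 turn) of slack: after a change of direction the stop stands still that long. It turns stiffly, 3 N at the handle, and stays where left
- stop: dark steel carriage with the length stop, 86 x 60 mm, moved along the gauge's y by the screw; 3 N on it pushes it through any open slack, but pushing does not turn the screw. Origin in the plane of the stop face (looks to the shear, +y), at bench height; axes as the gauge's. The face is an 18 mm steel button 125 mm above the bench on a post 32 mm wide, 147 mm tall
- pointer (a point): tip of the pointer plate on the stop carriage, beside the rule; 20 mm behind the stop face (-y), 102 mm high
- rider: small brass rider (20 x 12 mm) clamped on the steel rule that runs along the gauge's y at x 78 mm, top 100 mm high; it marks the length wanted. Origin on its index edge, axes as the gauge's. The stop is set when the pointer has the rider's y. At the start the pointer stands 7 to 24 mm on the shear's side (+y) of it
- bar: iron bar to be cut, 10 mm diameter, 320 mm long, 0.2 kg. Origin at its middle on its axis, y axis along it (+y to the feed end). It lies 125 mm high, through the shear's 13 mm hole and on a V rest (y 150 to 165 mm in the gauge's frame, 132 mm high). 115 mm or more stick out past the V rest at first: pinch it there from above, near its feed end, and push it along to the stop
- bar_tip (a point): centre of the bar's flat end that looks to the stop
- hammer: a hand hammer, loose on the bench in front of the shear; leave alone
- brush: a wooden-handled brush; leave alone
- oilcan: a copper oil can 60 mm across and 135 mm tall, standing close to the shear; leave alone
- tongs: a pair of forging tongs, 270 mm; leave alone
- blank0: a headed nail blank, 8 mm rod 100 mm long; leave alone
- blank1: a second nail blank, alike; leave alone
- square: a try square, 90 mm stock and 120 mm blade; leave alone

How it is judged:
On the way, in this order (a step that is already met when the one before it is completed fails the run):
1. the stop is cranked at least 3 mm past the rider, on the side away from the shear (y of pointer in the frame of rider below -0.003 m), for 0.1 s.
2. the stop is brought back and rests with its pointer within 1.5 mm of the rider (y of pointer in the frame of rider between -0.0015 and 0.0015 m), for 0.4 s.
3. the bar is pressed on the stop with more than 6 N for 0.2 s, and the pointer stays within 1.5 mm of the rider (all of step 2 and contact force between bar and stop above 6 N), for 0.2 s.
At the end, for the whole second after the job is handed in: the pointer is within 1.5 mm of the rider (along the rule), the bar's end is within 2 mm of the stop face, bar and stop are at rest (all of step 2 and y of bar_tip in the frame of stop between -0.002 and 0.002 m and linear speed of bar below 0.01 m/s and linear speed of stop below 0.005 m/s); the robot touches nothing.
It fails at once if the bar is driven on the stop with 20 N or more (contact force between bar and stop above 20 N).
It fails at once if a thing that is not part of the job is moved by more than 20 mm (distance of any of hammer, brush, oilcan, tongs, blank0, blank1, square from where it was at the start of the episode above 0.02 m).
It also fails if it takes over 72 s, if anything falls off the work surface, if the arm or the gripper's body presses on something with over 40 N, if the wrist force passes 120 N, or if a joint passes its speed limit or range.

### The arm

A 6-joint arm with a two-finger parallel gripper is mounted at the origin on the work surface. World frame = base frame: x ahead of the robot, y to its left, z up, the work surface at z = 0. Lengths are in m, angles in rad, forces in N, time in s.
With the tool pointing down it reaches from about 0.35 to 0.975 m from the base axis. Payload 4.9 kg.
Tool frame: the origin (TCP) lies midway between the tips of the shut fingers; the grasp point (between the pads) lies ctrl.grip_point_offset behind it (ctrl.grip_point_offset is the distance from the TCP to the grasp point, in m); x points along the fingers, y is the direction in which the jaws open and shut, and the axes are right-handed (so a half turn about x gives the same grasp; the last joint's range is limited). The gripper opens to 85 mm and grips with 20 to 120 N. Pads are 22 mm wide; open, the fingers measure 114 mm over their backs; the gripper's body (76 mm by 85 mm) begins 54 mm behind the grasp point. The pads swing forward as they close: fully open they stand 13 mm farther back than shut.
Start: joints at [1.217, 0.053, 1.613, -0, 1.476, -0.119], TCP at [0.145, 0.608, 0.197] pointing down, gripper open.
Joint ranges: [-3.01, 3.01], [-1.01, 2.22], [0.06, 2.58], [-1.02, 4.17], [0.09, 2.62], [-3.14, 3.14]. Speed limits (rad/s): [2.57, 2.57, 3.14, 3.14, 3.14, 3.14].

### API

Orientations are given as a rotation vector (axis times angle).
In Python, from station import ctrl gives the robot as it stands. The module is installed in compiled form; this text tells all that it offers.
- The arm moves only by the tool drive_tool, never from a script. Its argument "commands" is text: rows parted by semicolons, each of 5 numbers parted by spaces: the closure, from -1 (fully open) to 1 (shut), so that 0 is half open, then the shift along the tool's x, y, z in units of 40 mm (1.0 is 40 mm), then the turn about the tool's x in units of 5 degrees (1.0 is 5 degrees). A call has 1 to 8 rows; each row is the pose to reach, as a shift and turn from the pose commanded when the call began, along the tool's axes at that moment; what a row does not reach only later rows make up. A row lasts 1/12 s, in which the tool goes at most 41.7 mm and 7.16 degrees, less where a joint would pass 70% of its speed; a pose out of reach is approached as far as the arm can. A call with a gripper value outside its range is refused whole. The fingers move at their own pace and stop on an object; "newtons" is the grip in N (left out, the last holds). Time passes only in rows, so rows that repeat a pose let the fingers close. It gives the time, the measured TCP pose, the force and the opening at its end, in the units of the state.
- ctrl.get_obs(): the state, without advancing time (a new reading comes with each control period).
- ctrl.get_image(name): name is "scene" or "top"; returns (picture, depth): 420x560x3 uint8, blue, green, red; 420x560 float32, m along the optical axis (not along the pixel's ray), 0 where there is no reading.
- ctrl.camera_info(name): a dict with "K" (3x3 intrinsics, pixels), "k1" (the pictures are not rectified: a ray, as slopes to the right and down, at radius r is drawn at 1 + k1 r^2 times it, then the intrinsics apply), "T" (4x4, takes a point from camera to world coordinates). Camera axes: x right, y down, z forward; pixel columns grow to the right and rows downward; lengths in m; the calibration is good to about 2 mm. A picture is of the moment at which its call begins. camera_info takes no time and is no camera call.
- ctrl.finish_job(): hands the job in, once; it reports no verdict.
The state is a dict: "t": time; "q": joint angles; "dq": joint speeds; "effort": joint torques, N m; "tool_pos": TCP position; "tool_rot": TCP orientation; "contact_force": force on the tool from outside, world axes, zero at the start; "wrist_torque": the same for the moment, N m; "opening": finger opening in m.
Only numpy, scipy, OpenCV 4.12 (cv2) and the standard library are available. Lean on these libraries where they do the work, as an engineer would, in place of code of your own. Each camera call takes 0.05 s, during which the arm holds its last target.

## Working session

There is one attempt and no reset: what is moved stays moved. The work goes in short steps, Python scripts to look and compute and a tool call to move; the robot and the scene stay as the last step left them, time stands still between calls to the robot, and variables do not carry over. Pictures are saved under pics/ and viewed, and the job is handed in when it is done.

Besides the shell and the picture viewer there is one more tool, called after ">>>" by a JSON object that holds its "op" and its "data". drive_tool: Moves the arm, as the interface text tells. Its arguments: {"type":"object","properties":{"commands":{"type":"string"},"newtons":{"type":"number"}},"required":["commands"]}

```bash
mkdir -p pics; cat > h.py <<'E'
import numpy as np, cv2
from station import ctrl
def und(name,u,v):
    c=ctrl.camera_info(name);K=c["K"];k=c["k1"]
    p=cv2.undistortPoints(np.array([[[u,v]]],float),np.array(K,float),np.array([k,0,0,0],float))[0,0]
    return p,np.array(c["T"])
def ray_z(name,u,v,z):
    p,T=und(name,u,v);d=T[:3,:3]@np.array([p[0],p[1],1]);o=T[:3,3]
    return o+d*(z-o[2])/d[2]
def pt(name,u,v,dep):
    p,T=und(name,u,v);return T[:3,:3]@(np.array([p[0],p[1],1])*dep)+T[:3,3]
def cloud(name,dep):
    c=ctrl.camera_info(name);H,W=dep.shape
    g=np.stack(np.meshgrid(np.arange(W),np.arange(H)),-1).reshape(-1,1,2).astype(float)
    p=cv2.undistortPoints(g,np.array(c["K"],float),np.array([c["k1"],0,0,0],float)).reshape(H,W,2)
    P=np.concatenate([p,np.ones((H,W,1))],-1)*dep[...,None]
    T=np.array(c["T"]);return P@T[:3,:3].T+T[:3,3]
def proj(name,X):
    c=ctrl.camera_info(name);T=np.linalg.inv(np.array(c["T"]))
    r=cv2.projectPoints(np.atleast_2d(X).astype(float),cv2.Rodrigues(T[:3,:3])[0],T[:3,3],np.array(c["K"],float),np.array([c["k1"],0,0,0],float))[0]
    return r[:,0]
E
python3 - <<'E'
from h import *
o=ctrl.get_obs();print(o, ctrl.grip_point_offset)
for n in("scene","top"):
    im,d=ctrl.get_image(n);cv2.imwrite(f"pics/{n}0.png",im);np.save(f"{n}0.npy",d);print(ctrl.camera_info(n))
E
```

```text
{'t': 0.0, 'q': array([ 1.21703352e+00,  5.33689263e-02,  1.61430245e+00,  1.14417559e-05,
        1.47599833e+00, -1.19019939e-01]), 'dq': array([-6.64773966e-04,  1.71696957e-03, -5.22737202e-05,  4.55812251e-04,
        2.78483261e-03,  1.33940643e-03]), 'effort': array([ 1.17150153e-04, -3.93675900e+01, -3.70179999e+01, -3.60272554e-05,
        7.06032763e-03, -5.71682392e-06]), 'tool_pos': array([0.14513537, 0.60719777, 0.19525057]), 'tool_rot': array([ 0.1827166 ,  1.56342573, -0.18589048]), 'contact_force': array([-0.30237402, -0.32516491, -0.98136521]), 'wrist_torque': array([-0.00544303,  0.01777457, -0.02296322]), 'opening': 0.08566191359747434} 0.0187
{'K': array([[409.271104  ,   0.        , 282.03920241],
       [  0.        , 409.271104  , 211.26947268],
       [  0.        ,   0.        ,   1.        ]]), 'k1': -0.008593148702361907, 'T': array([[ 1.67528830e-01,  5.53175428e-01, -8.16045978e-01,
         1.31187270e+00],
       [ 9.85867113e-01, -9.42989261e-02,  1.38469300e-01,
        -4.30436403e-02],
       [-3.54444947e-04, -8.27710492e-01, -5.61155251e-01,
         6.41508941e-01],
       [ 0.00000000e+00,  0.00000000e+00,  0.00000000e+00,
         1.00000000e+00]])}
{'K': array([[511.72007483,   0.        , 280.5474515 ],
       [  0.        , 511.72007483, 205.18831289],
       [  0.        ,   0.        ,   1.        ]]), 'k1': -0.07052853215721458, 'T': array([[-0.0096679 , -0.99791932,  0.06374612,  0.45006851],
       [-0.99990636,  0.00903035, -0.01028181,  0.1064638 ],
       [ 0.00968476, -0.06383955, -0.99791318,  1.34502294],
       [ 0.        ,  0.        ,  0.        ,  1.        ]])}
```

View pics/scene0.png

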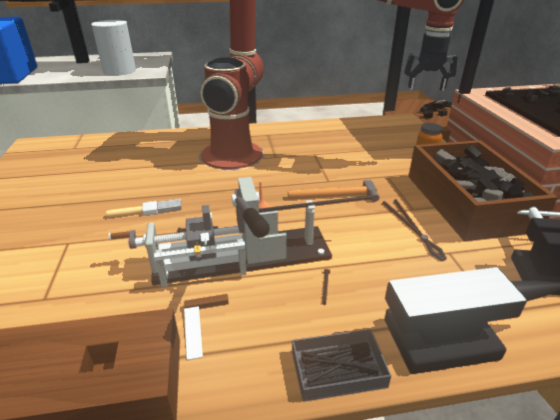

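View pics/top0.png

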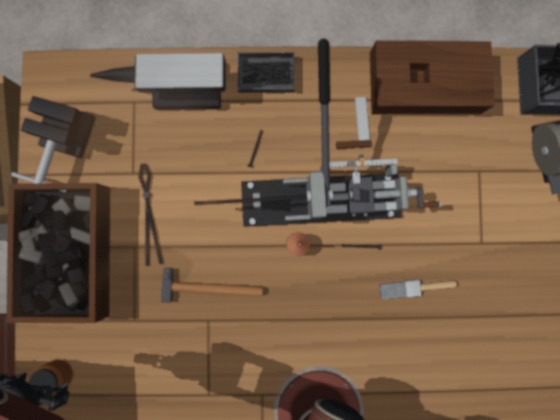

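```bash
python3 - <<'E'
from h import *
im=cv2.imread("pics/top0.png");c=im[140:240,190:450];cv2.imwrite("pics/t0z.png",cv2.resize(c,None,fx=3,fy=3,interpolation=cv2.INTER_CUBIC))
im=cv2.imread("pics/scene0.png");c=im[170:290,100:340];cv2.imwrite("pics/s0z.png",cv2.resize(c,None,fx=3.3,fy=3.3,interpolation=cv2.INTER_CUBIC))
E
```

```text
(no output)
```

View pics/t0z.png

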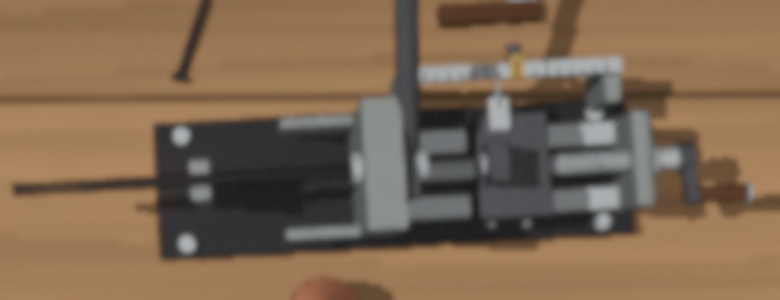

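View pics/s0z.png

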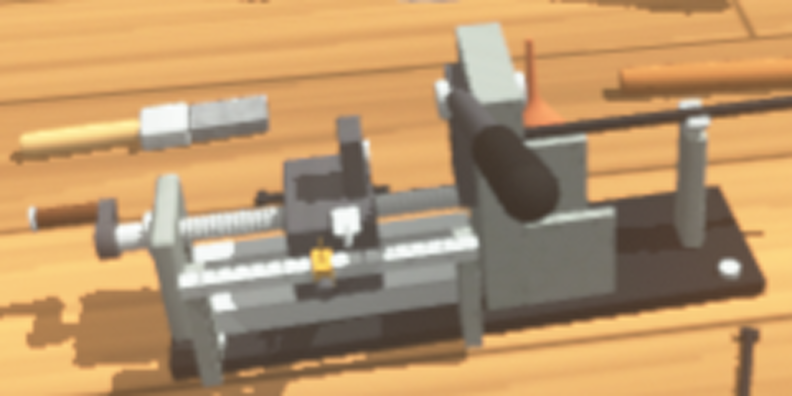

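```bash
python3 - <<'E'
from h import *
d=np.load("top0.npy");P=cloud("top",d)
im=cv2.imread("pics/top0.png")
reg=np.zeros(d.shape,bool);reg[150:235,190:450]=1
def info(m,t):
    Q=P[m];r=cv2.minAreaRect(Q[:,:2].astype(np.float32));print(t,m.sum(),Q.mean(0).round(4),np.median(Q[:,2]).round(4),[np.round(x,4) for x in r],"\n",cv2.boxPoints(r).round(4).tolist())
z=P[...,2]
m=reg&(z>0.175)&(z<0.195);m[:172]=0
n,l,s,c=cv2.connectedComponentsWithStats(m.astype(np.uint8));i=1+s[1:,4].argmax();info(l==i,"frame")
m=reg&(z>0.115)&(z<0.14);m[:,300:]=0;info(m,"bar")
Q=P[m];v=np.linalg.svd(Q[:,:2]-Q[:,:2].mean(0))[2][0];print(v,np.degrees(np.arctan2(v[0],v[1])), Q[:,1].max())
print(sorted(Q[:,1])[-5:],Q[Q[:,1]>0.2].mean(0),Q[Q[:,1]<0.15].mean(0))
m=reg&(z>0.095)&(z<0.11);m[:,:392]=0;m[:170]=0;info(m,"endplate")
# handle, brown right
m=reg.copy();m[:,:422]=0;m&=z>0.05;info(m,"handle")
# base plate dark
g=im.max(2);m=reg&(z>0.003)&(z<0.03);info(m,"base")
# bar
for (u,v) in [(363,158),(357,176)]:
    print(P[v-1:v+2,u-1:u+2].reshape(-1,3).round(4))
# brass mask
hsv=cv2.cvtColor(im,cv2.COLOR_BGR2HSV)
sub=np.zeros(d.shape,bool);sub[155:172,350:372]=1
for v in range(155,174): print(v,[tuple(int(x) for x in hsv[v,u]) for u in range(355,370)])
E
```

```text
frame 719 [0.5524 0.0068 0.1862] 0.1868 [array([0.5485, 0.003 ]), array([0.1002, 0.0443]), np.float64(2.5986)] 
 [[0.4975000023841858, 0.02280000038444996], [0.49950000643730164, -0.021400000900030136], [0.5996000170707703, -0.016899999231100082], [0.597599983215332, 0.027300000190734863]]
bar 498 [0.5403 0.1727 0.1293] 0.1294 [array([0.5413, 0.1749]), array([0.2504, 0.0289]), np.float64(88.5581)] 
 [[0.5236999988555908, 0.05009999871253967], [0.5526000261306763, 0.049400001764297485], [0.558899998664856, 0.299699991941452], [0.5299999713897705, 0.3003999888896942]]
[ 0.04605432 -0.99893894] 177.36034802617493 0.3002314861989982
[np.float64(0.2980843107454258), np.float64(0.2997410594286403), np.float64(0.2998610686568636), np.float64(0.30012971652055187), np.float64(0.3002314861989982)] [0.53673547 0.25085315 0.12902171] [0.54333261 0.10508204 0.1296198 ]
endplate 210 [ 0.558  -0.2117  0.1014] 0.102 [array([ 0.5506, -0.2201]), array([0.1232, 0.0607]), np.float64(43.4052)] 
 [[0.48500001430511475, -0.24040000140666962], [0.5267000198364258, -0.28450000286102295], [0.6162999868392944,
[... 4891 characters left out ...]
, 85), (14, 126, 85)]
171 [(0, 0, 126), (30, 4, 122), (11, 25, 111), (14, 50, 101), (13, 75, 92), (14, 100, 84), (14, 123, 79), (14, 119, 79), (15, 126, 79), (15, 128, 78), (14, 124, 78), (15, 122, 75), (14, 126, 73), (14, 124, 74), (14, 122, 73)]
172 [(100, 5, 144), (90, 4, 135), (30, 2, 129), (15, 12, 125), (14, 31, 108), (13, 74, 86), (14, 114, 76), (15, 124, 76), (14, 121, 78), (14, 121, 76), (15, 122, 73), (14, 120, 72), (15, 124, 72), (15, 126, 69), (15, 126, 69)]
173 [(98, 6, 159), (100, 5, 149), (90, 3, 153), (30, 2, 150), (13, 18, 128), (14, 57, 98), (13, 107, 86), (14, 122, 88), (15, 119, 92), (15, 125, 88), (14, 120, 81), (15, 123, 77), (14, 119, 75), (13, 115, 71), (14, 120, 66)]
```

```bash
python3 - <<'E'
from h import *
a=cv2.imread("pics/top0.png")[148:190,335:375]
b=cv2.imread("pics/scene0.png")[225:265,175:225]
f=lambda x:cv2.resize(x,(400,int(400*x.shape[0]/x.shape[1])),interpolation=cv2.INTER_NEAREST)
A,B=f(a),f(b);H=max(A.shape[0],B.shape[0]);pad=lambda x:cv2.copyMakeBorder(x,0,H-x.shape[0],0,0,0)
cv2.imwrite("pics/z1.png",np.hstack([pad(A),pad(B)]))
O=np.array([.549,-.006]);Y=np.array([-.046,.9989]);X=np.array([Y[1],-Y[0]])
g=lambda x,y,z:np.r_[O+x*X+y*Y,z]
for n in("scene","top"):
  print(n,proj(n,np.array([g(0,-.274,.08),g(-.032,-.274,.08),g(0,-.213,.102),g(78e-3,-.1,.1),g(0,0.3,.125),g(50e-3,30e-3,.186),g(-50e-3,30e-3,.186)])).round(1).tolist())
E
```

```text
scene [[118.1, 244.2], [119.7, 235.5], [145.0, 232.6], [199.2, 248.5], [367.2, 197.0], [257.3, 199.4], [250.1, 176.3]]
top [[429.4, 191.6], [430.4, 204.3], [407.7, 192.1], [359.8, 163.1], [197.0, 202.9], [310.2, 172.8], [312.8, 216.5]]
```

View pics/z1.png

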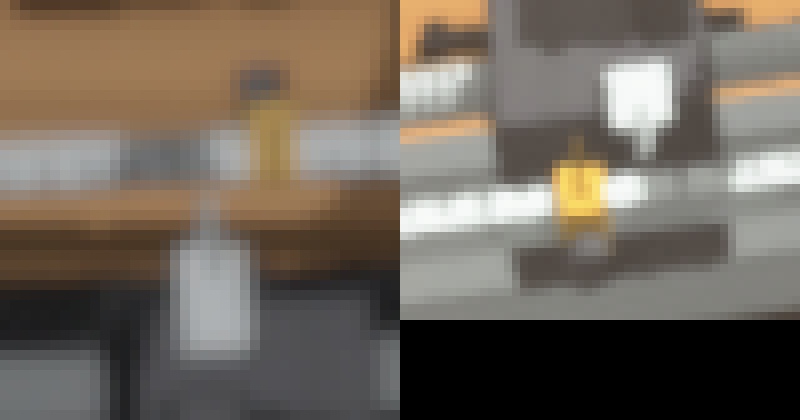

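```bash
cat >> h.py <<'E'
from scipy.spatial.transform import Rotation as Ro
O=np.array([.549,-.006]);Y=np.array([-.046,.9989]);X=np.array([Y[1],-Y[0]])
g=lambda x,y,z:np.r_[O+x*X+y*Y,z]
def tool():
    o=ctrl.get_obs();return np.array(o["tool_pos"]),Ro.from_rotvec(o["tool_rot"]).as_matrix()
def rel(target):
    p,R=tool();return (R.T@(np.asarray(target)-p)/0.04).round(3)
E
python3 - <<'E'
from h import *
p,R=tool();print(R.round(3))
# needed turn about tool x so tool y // gauge X
ty=R[:,1];tz=R[:,2];t=np.r_[X,0]
a=np.degrees(np.arctan2(t@tz,t@ty));print("turn",a,"or",a-180, (a/5,(a-180)/5))
print(rel([.145,.607,.36]),rel([.42,.3,.36]),rel([.5,-.1,.36]),rel(np.r_[g(-.032,-.274,.08)[:2],.2]))
# handle
d=np.load("top0.npy");im=cv2.imread("pics/top0.png")
Pc=cloud("top",d)
for u in range(422,442): print(u,[tuple(np.r_[im[v,u][::-1],round(Pc[v,u,2]*1000)].astype(int).tolist()) for v in range(201,210)])
E
```

```text
[[-0.001  0.233  0.973]
 [-0.002  0.973 -0.233]
 [-1.    -0.002 -0.   ]]
turn 73.91039844567409 or -106.08960155432591 (np.float64(14.782079689134818), np.float64(-21.217920310865182))
[-4.116e+00 -1.500e-02 -4.000e-03] [-4.107 -5.88   8.468] [ -4.091 -15.14   12.74 ] [ -0.083 -19.365  14.515]Traceback (most recent call last):
  File "<stdin>", line 10, in <module>
    objs = [array(obj, copy=None, subok=True,
            ~~~~~^^^^^^^^^^^^^^^^^^^^^^^^^^^^
                  ndmin=ndmin, dtype=final_dtype) for obj in objs]
                  ^^^^^^^^^^^^^^^^^^^^^^^^^^^^^^^
OverflowError: Python integer -2 out of bounds for uint8
```

>>> {"op": "drive_tool", "data": {"commands": "-1 -1 0 0 0; -1 -2 0 0.2 0; -1 -2.7 -0.4 0.7 1; -1 -3.3 -0.9 1.3 2; -1 -3.6 -1.4 2 3; -1 -3.8 -2 2.8 4; -1 -4 -2.6 3.6 5; -1 -4.1 -3.2 4.4 6", "newtons": 60}}

```text
t: 0.77
tool_pos: [0.2876, 0.4411, 0.3615]
tool_rot: [0.597, 1.487, -0.595]
contact_force: [-0.2, 1.0, 0.1]
opening: 0.0853
```

```bash
cat > nxt.py <<'E'
from h import *
def st():
    p,R=tool();t=np.r_[X,0];a=np.degrees(np.arctan2(t@R[:,2],t@R[:,1]))
    o=ctrl.get_obs();print("t",o["t"],"p",p.round(4),"turn",(a/5).round(3),"F",np.round(o["contact_force"],1),"op",round(o["opening"],4),"q6",np.round(o["q"][5],2),"tilt",R[:2,0].round(4))
E
python3 - <<'E'
from nxt import *
st();print(rel([.42,.3,.36]),rel([.5,-.1,.36]),rel(np.r_[g(-.032,-.274,.08)[:2],.2]))
d=np.load("top0.npy");im=cv2.imread("pics/top0.png")
Pc=cloud("top",d)
for u in range(422,442,2): print(u,[im[v,u][::-1].tolist()+[int(Pc[v,u,2]*1000)] for v in range(201,210)])
E
```

```text
t 0.7667 p [0.2876 0.4411 0.3615] turn 8.742 F [-0.2  1.   0.1] op 0.0853 q6 0.04 tilt [0.0009 0.001 ]
[ 0.036 -0.267  4.831] [ 0.029 -6.122 13.18 ] [ 4.025 -8.893 16.843]
422 [[86, 73, 66, -1], [80, 68, 64, 88], [77, 68, 66, 89], [80, 72, 71, 87], [79, 72, 72, 95], [76, 68, 67, 90], [77, 66, 59, 90], [89, 69, 53, 0], [100, 76, 54, 0]]
424 [[122, 92, 65, 5], [105, 76, 54, 88], [91, 63, 46, 92], [90, 62, 46, 86], [87, 60, 46, 88], [85, 60, 45, 85], [96, 71, 50, 85], [112, 85, 59, 0], [120, 91, 63, 2]]
426 [[134, 101, 70, 0], [112, 82, 57, 85], [95, 65, 45, 87], [91, 60, 42, 84], [90, 60, 42, 85], [97, 69, 47, 85], [124, 93, 64, 81], [148, 114, 80, -2], [157, 122, 86, 0]]
428 [[112, 84, 57, -3], [97, 68, 47, 88], [90, 60, 42, 91], [91, 61, 42, 89], [89, 60, 41, 89], [95, 68, 47, 84], [119, 90, 62, 83], [143, 110, 77, 1], [157, 121, 86, -3]]
430 [[97, 72, 50, 3], [87, 61, 42, 87], [89, 60, 41, 87], [90, 60, 41, 89], [87, 59, 41, 88], [83, 57, 40, 86], [92, 67, 46, 82], [106, 80, 55, 6], [120, 90, 63, 3]]
432 [[90, 64, 44, 0], [83, 57, 39, 82], [87, 58, 40, 90], [90, 60, 41, 87], [87, 59, 41, 86], [81, 54, 38, 87], [86, 62, 42, -2], [97, 73, 51, -3], [104, 78, 55, 1]]
434 [[90, 65, 45, 2], [84, 58, 40, 86], [87, 58, 39, 90], [91, 60, 41, 89], [87, 58, 41, 98], [84, 58, 41, 87], [90, 66, 45, 0], [98, 73, 51, 4], [103, 78, 54, 3]]
436 [[112, 83, 58, 2], [90, 62, 44, 85], [87, 59, 41, 93], [89, 60, 41, 88], [86, 58, 40, 90], [85, 60, 41, 85], [90, 67, 46, 0], [99, 73, 51, -4], [105, 79, 55, -2]]
438 [[124, 102, 85, 82], [101, 85, 75, 85], [96, 79, 70, 89], [97, 78, 68, 91], [95, 77, 67, 92], [94, 77, 66, 86], [97, 78, 63, 5], [102, 79, 58, 1], [113, 86, 61, 0]]
440 [[154, 132, 115, 89], [152, 138, 127, 90], [153, 141, 133, 92], [149, 140, 133, 93], [136, 129, 124, 91], [118, 110, 104, 91], [105, 90, 79, -1], [104, 82, 61, -1], [115, 87, 61, 0]]
```

>>> {"op": "drive_tool", "data": {"commands": "-1 0 -0.46 0.88 1.2; -1 0 -0.92 1.76 2.5; -1 0 -1.38 2.64 3.8; -1 0 -1.84 3.52 5.1; -1 0 -2.3 4.4 6.4; -1 0 -2.8 5.28 7.6; -1 0 -3.2 6.2 8.7; -1 0 -3.7 7 8.74"}}

```text
t: 1.43
tool_pos: [0.3885, 0.1404, 0.36]
tool_rot: [1.175, 1.231, -1.175]
contact_force: [0.9, -0.3, -0.3]
opening: 0.0851
```

```bash
python3 - <<'E'
from nxt import *
st();print(rel(np.r_[g(-.032,-.274,.08)[:2],.2]))
E
```

```text
t 1.4333 p [0.3885 0.1404 0.36  ] turn 0.003 F [ 0.9 -0.3 -0.3] op 0.0851 q6 0.12 tilt [-0.0001 -0.0002]
[ 4.001  3.037 10.691]
```

>>> {"op": "drive_tool", "data": {"commands": "-1 0 0.3 0.95 0; -1 0 0.55 1.9 0; -1 0 0.8 2.85 0; -1 0 1.1 3.8 0; -1 0 1.35 4.75 0; -1 0 1.6 5.7 0; -1 0.2 1.9 6.6 0; -1 0.6 2.15 7.5 0"}}

```text
t: 2.1
tool_pos: [0.4901, -0.1554, 0.3382]
tool_rot: [1.174, 1.228, -1.171]
contact_force: [0.8, 0.7, 1.1]
opening: 0.0857
```

```bash
python3 - <<'E'
from nxt import *
st();print(rel(np.r_[g(-.032,-.274,.08)[:2],.15]))
E
```

```text
t 2.1 p [ 0.4901 -0.1554  0.3382] turn 0.034 F [0.8 0.7 1.1] op 0.0857 q6 -0.5 tilt [ 0.0037 -0.0016]
[4.713 0.817 3.18 ]
```

>>> {"op": "drive_tool", "data": {"commands": "0 0.9 0.2 0.8 0; 0 1.8 0.4 1.6 0; 0 2.7 0.6 2.4 0; 0 3.6 0.7 2.9 0; 0 4.2 0.7 3 0; 0 4.2 0.7 3 0; 0 4.2 0.7 3 0; 0 4.2 0.7 3 0"}}

```text
t: 2.77
tool_pos: [0.5233, -0.2713, 0.1696]
tool_rot: [1.173, 1.232, -1.172]
contact_force: [0.3, 0.6, 0.2]
opening: 0.0428
```

```bash
python3 - <<'E'
from nxt import *
st();print(rel(np.r_[g(-.032,-.274,.08)[:2],.062]))
im,d=ctrl.get_image("scene");cv2.imwrite("pics/s1.png",cv2.resize(im[130:300,60:330],None,fx=2.9,fy=2.9,interpolation=cv2.INTER_CUBIC))
E
```

```text
t 2.7667 p [ 0.5233 -0.2713  0.1696] turn 0.044 F [0.3 0.6 0.2] op 0.0428 q6 -0.65 tilt [ 0.0008 -0.0002]
[2.69  0.143 0.255]
```

View pics/s1.png

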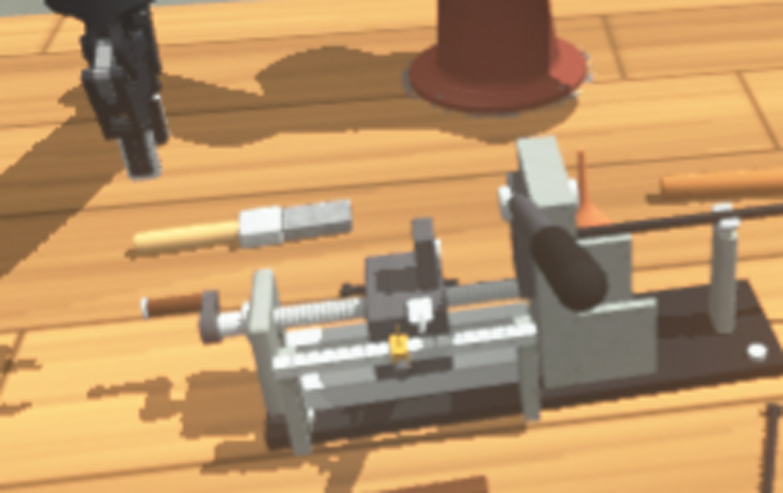

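>>> {"op": "drive_tool", "data": {"commands": "0 0.7 0.14 0.25 0; 0 1.4 0.14 0.25 0; 0 2.1 0.14 0.25 0; 0 2.69 0.14 0.25 0; 0 2.69 0.14 0.25 0; 0.5 2.69 0.14 0.25 0; 1 2.69 0.14 0.25 0; 1 2.69 0.14 0.25 0", "newtons": 40}}

```text
t: 3.48
tool_pos: [0.5313, -0.2823, 0.0648]
tool_rot: [1.172, 1.226, -1.17]
contact_force: [-0.9, -0.7, 0.2]
opening: 0.0068
```

>>> {"op": "drive_tool", "data": {"commands": "1 0 0 0 0; 1 0 0 0 0; 1 0 0 0 0", "newtons": 40}}

```text
t: 3.73
tool_pos: [0.5297, -0.2815, 0.0621]
tool_rot: [1.172, 1.23, -1.172]
contact_force: [0.0, 0.4, 0.8]
opening: 0.0001
```

```bash
python3 - <<'E'
from nxt import *
st();p,R=tool();gp=p-R[:,0]*ctrl.grip_point_offset
v=gp[:2]-O;print("grip in gauge",v@X,v@Y,gp[2],"r",np.hypot(v@X,gp[2]-.08),"ang",np.degrees(np.arctan2(v@X,gp[2]-.08)))
im,d=ctrl.get_image("scene");cv2.imwrite("pics/s2.png",cv2.resize(im[170:280,80:230],None,fx=4.5,fy=4.5,interpolation=cv2.INTER_CUBIC))
E
```

```text
t 3.7333 p [ 0.5297 -0.2815  0.0621] turn 0.042 F [0.  0.4 0.8] op 0.0001 q6 -0.66 tilt [ 0.0015 -0.0011]
grip in gauge -0.03202084018222623 -0.27432882657921337 0.08081386137036892 r 0.032031181312993325 ang -88.54404868771985
```

View pics/s2.png

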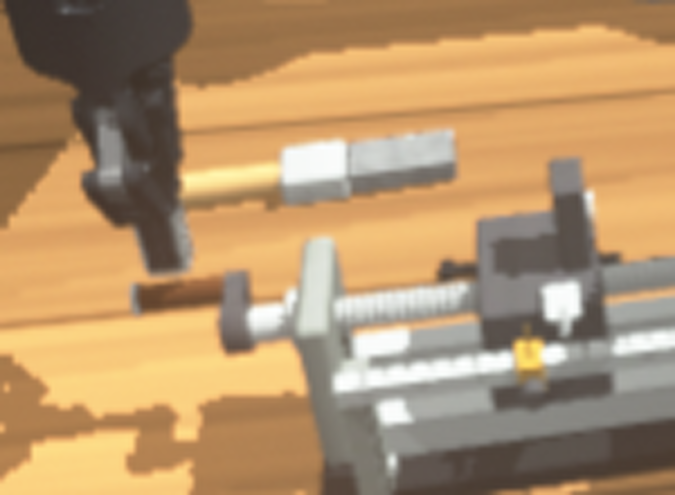

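```bash
python3 - <<'E'
from nxt import *
st();p,R=tool();print(proj("scene",p),proj("top",p),proj("scene",p-R[:,0]*.0187))
im,d=ctrl.get_image("top");cv2.imwrite("pics/t2.png",cv2.resize(im[160:240,380:460],None,fx=7,fy=7,interpolation=cv2.INTER_CUBIC))
ds=ctrl.get_image("scene")[1];C=cloud("scene",ds)
for v in range(222,244,3): print(v,[(C[v,u]*1000).astype(int).tolist() for u in range(110,130,3)])
E
```

```text
t 3.7833 p [ 0.5294 -0.2814  0.0617] turn 0.042 F [ 0.7 -0.1 -0.3] op 0.0002 q6 -0.66 tilt [ 0.001  -0.0007]
[[121.40290308 241.81567586]] [[428.30767928 204.88910973]] [[119.57785041 235.2850542 ]]
222 [[535, -291, 122], [538, -284, 124], [540, -277, 124], [532, -273, 118], [521, -270, 110], [359, -309, 0], [360, -302, 0]]
225 [[365, -348, 0], [543, -284, 119], [541, -279, 117], [538, -273, 114], [530, -270, 108], [371, -308, 0], [376, -299, 1]]
228 [[378, -346, -1], [543, -286, 111], [540, -281, 109], [542, -274, 109], [533, -270, 102], [385, -306, 0], [385, -299, -1]]
231 [[392, -343, -1], [536, -290, 98], [535, -284, 97], [536, -278, 96], [400, -311, 1], [399, -304, 0], [401, -296, 0]]
234 [[532, -299, 88], [531, -293, 87], [533, -286, 87], [533, -280, 86], [534, -273, 87], [535, -267, 87], [536, -260, 87]]
237 [[539, -299, 85], [538, -293, 84], [537, -287, 82], [536, -281, 80], [537, -274, 81], [538, -268, 80], [533, -263, 76]]
240 [[541, -300, 78], [433, -329, 0], [436, -321, 0], [434, -314, -2], [438, -306, 0], [441, -298, 0], [442, -291, 0]]
243 [[444, -334, -1], [448, -326, 0], [448, -319, 0], [450, -311, 0], [452, -304, 1], [450, -297, -1], [455, -289, 1]]
```

View pics/t2.png

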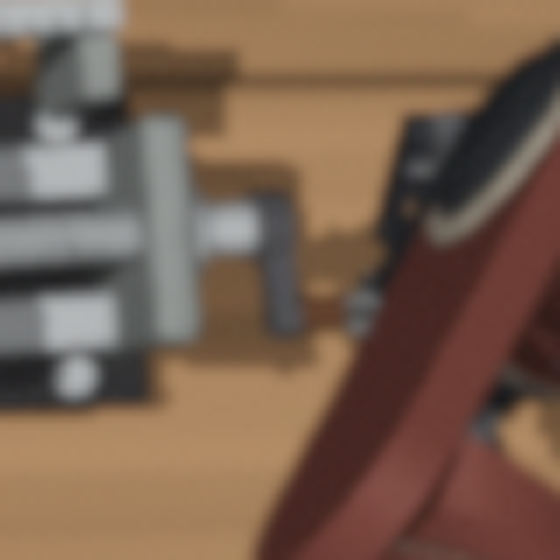

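```bash
python3 - <<'E'
from nxt import *
print(proj("scene",[0.5233,-.2713,.1696]))
im,d=ctrl.get_image("scene");cv2.imwrite("pics/s3.png",cv2.resize(im[205:250,95:145],None,fx=14,fy=12,interpolation=cv2.INTER_NEAREST))
st()
E
```

```text
[[115.63567881 200.03950507]]
t 3.9333 p [ 0.529  -0.2811  0.061 ] turn 0.042 F [-0.  -0.  -0.3] op 0.0003 q6 -0.66 tilt [-0.  0.]
```

View pics/s3.png

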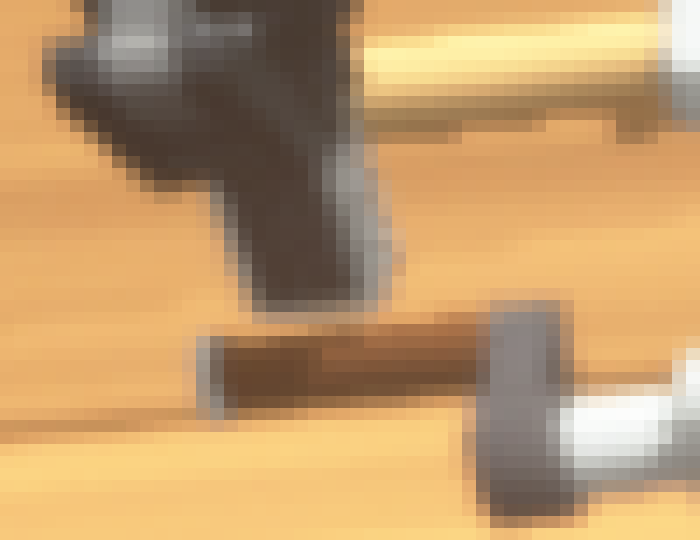

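```bash
python3 - <<'E'
from nxt import *
im,d=ctrl.get_image("scene");C=cloud("scene",d)
for v in range(190,233,2):
  r=C[v,112:124];m=r[:,2]>.02
  if m.any(): print(v,m.sum(),np.median(r[m],0).round(3))
st();print(ctrl.get_obs()["q"])
E
```

```text
190 8 [ 0.531 -0.264  0.199]
192 8 [ 0.544 -0.264  0.201]
194 8 [ 0.546 -0.264  0.198]
196 8 [ 0.546 -0.265  0.193]
198 8 [ 0.543 -0.265  0.187]
200 9 [ 0.545 -0.266  0.183]
202 9 [ 0.545 -0.267  0.178]
204 9 [ 0.544 -0.269  0.172]
206 9 [ 0.541 -0.27   0.166]
208 8 [ 0.544 -0.269  0.163]
210 10 [ 0.543 -0.268  0.157]
212 9 [ 0.544 -0.268  0.152]
214 9 [ 0.558 -0.268  0.156]
216 10 [ 0.566 -0.268  0.157]
218 10 [ 0.559 -0.27   0.147]
220 10 [ 0.541 -0.275  0.13 ]
222 11 [ 0.541 -0.275  0.125]
224 11 [ 0.542 -0.275  0.12 ]
226 12 [ 0.54  -0.276  0.114]
228 11 [ 0.54  -0.279  0.108]
230 10 [ 0.537 -0.279  0.101]
232 4 [ 0.529 -0.276  0.088]
t 3.9833 p [ 0.529  -0.2811  0.0608] turn 0.041 F [ 0.4  1.  -0.9] op -0.0001 q6 -0.66 tilt [-0.0001  0.0001]
[-6.12688384e-01  1.12082312e-01  1.78580682e+00  2.90142532e-05
  1.24385316e+00 -6.62256563e-01]
```

```bash
python3 - <<'E'
from nxt import *
d=np.load("scene0.npy");C=cloud("scene",d)
print(proj("scene",[.145,.607,.195]))
m=(C[...,0]>.05)&(C[...,0]<.25)&(C[...,1]>.5)&(C[...,1]<.72)&(C[...,2]>.03)
vs,us=np.nonzero(m);
for v in range(vs.min(),vs.max()+1,4):
  k=vs==v;Q=C[v,us[k]];print(v,us[k].min() if k.any() else 0,us[k].max()if k.any() else 0,np.median(Q,0).round(3),Q[:,2].min().round(3))
im=cv2.imread("pics/scene0.png")[0:130,380:500];cv2.imwrite("pics/s0g.png",cv2.resize(im,None,fx=5,fy=4.5,interpolation=cv2.INTER_NEAREST))
E
```

```text
[[422.85818609 104.68931754]]
0 411 463 [0.193 0.562 0.499] 0.496
4 410 461 [0.189 0.562 0.489] 0.487
8 416 458 [0.19  0.568 0.479] 0.478
12 429 455 [0.178 0.584 0.467] 0.464
16 428 453 [0.174 0.591 0.456] 0.452
20 426 452 [0.173 0.589 0.446] 0.439
24 426 452 [0.175 0.59  0.436] 0.43
28 425 451 [0.173 0.592 0.426] 0.42
32 426 448 [0.171 0.592 0.415] 0.409
36 423 450 [0.171 0.593 0.404] 0.398
40 423 449 [0.176 0.59  0.394] 0.387
44 422 448 [0.177 0.59  0.383] 0.377
48 421 447 [0.175 0.588 0.373] 0.366
52 420 446 [0.174 0.59  0.362] 0.354
56 408 456 [0.154 0.601 0.346] 0.34
60 407 456 [0.159 0.6   0.335] 0.328
64 406 456 [0.158 0.601 0.323] 0.317
68 405 455 [0.155 0.598 0.311] 0.305
72 404 455 [0.148 0.569 0.299] 0.294
76 409 453 [0.165 0.65  0.288] 0.285
80 409 447 [0.148 0.645 0.274] 0.271
84 408 446 [0.146 0.645 0.262] 0.257
88 409 444 [0.155 0.648 0.25 ] 0.244
  return _methods._mean(a, axis=axis, dtype=dtype,
  ret = um.true_divide(
Traceback (most recent call last):
ValueError: zero-size array to reduction operation minimum which has no identity
```

>>> {"op": "drive_tool", "data": {"commands": "0 0 0 0 0; 0 0 0 0 0; 0 0 0 0 0; 0 0 0 0 0; 0 0.3 0 0 0; 0 0.6 0 0 0; 0 0.87 0 0 0; 0 0.87 0 0 0"}}

```text
t: 4.65
tool_pos: [0.5265, -0.2794, 0.0217]
tool_rot: [1.173, 1.239, -1.175]
contact_force: [-0.6, 0.2, -0.8]
opening: 0.0429
```

```bash
python3 - <<'E'
from nxt import *
im,d=ctrl.get_image("scene");cv2.imwrite("pics/s4.png",cv2.resize(im[190:260,85:165],None,fx=9,fy=8,interpolation=cv2.INTER_CUBIC))
st()
E
```

```text
t 4.7 p [ 0.5272 -0.2798  0.023 ] turn 0.042 F [-0.9  0.7 -0.1] op 0.0429 q6 -0.66 tilt [-0.0044  0.0031]
```

View pics/s4.png

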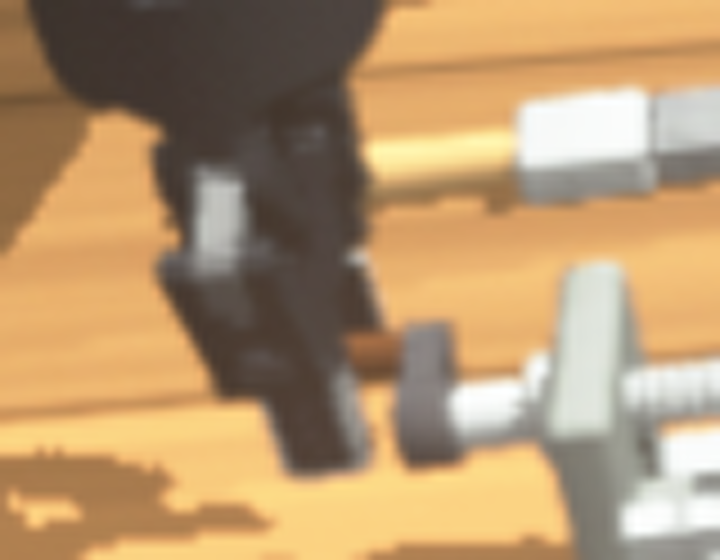

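>>> {"op": "drive_tool", "data": {"commands": "1 0.87 0 0 0; 1 0 0 0 0; 1 0 0 0 0; 1 0 0 0 0; 1 0 0 0 0; 1 0 0 0 0", "newtons": 40}}

```text
t: 5.2
tool_pos: [0.5373, -0.2786, 0.0253]
tool_rot: [1.183, 1.219, -1.159]
contact_force: [32.8, 5.0, -19.1]
opening: 0.0109
```

```bash
python3 - <<'E'
from nxt import *
im,d=ctrl.get_image("scene");cv2.imwrite("pics/s5.png",cv2.resize(im[190:260,85:165],None,fx=9,fy=8,interpolation=cv2.INTER_CUBIC))
st()
E
```

```text
t 5.25 p [ 0.5373 -0.2785  0.0253] turn 0.033 F [ 32.8   5.1 -20.3] op 0.011 q6 -0.66 tilt [0.0187 0.0023]
```

View pics/s5.png

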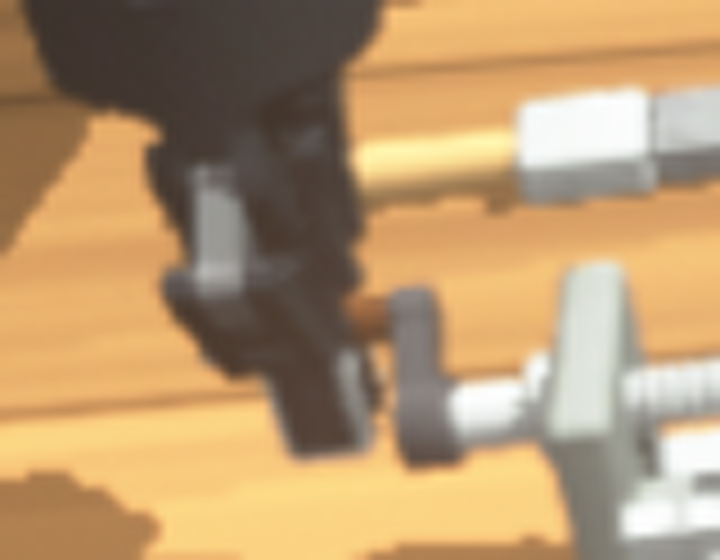

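>>> {"op": "drive_tool", "data": {"commands": "0 0 0 0 0; 0 0 0 0 0; 0 0 0 0 0; 0 0 0 0 0; 0 0 0 0 0"}}

```text
t: 5.67
tool_pos: [0.5288, -0.2814, 0.0263]
tool_rot: [1.173, 1.232, -1.173]
contact_force: [0.1, -0.4, 0.8]
opening: 0.0425
```

```bash
python3 - <<'E'
from nxt import *
im,d=ctrl.get_image("scene");cv2.imwrite("pics/s6.png",cv2.resize(im[190:260,85:165],None,fx=9,fy=8,interpolation=cv2.INTER_CUBIC))
st()
C=cloud("scene",d)
# crank arm dark grey region
for v in range(222,252,2): print(v,[(C[v,u]*1000).astype(int).tolist() for u in range(122,138,3)])
for al in (0,15,30,45,60): a=np.radians(al);print(al,proj("scene",[g(-.032*np.cos(a),-.258,.08+.032*np.sin(a))]))
E
```

```text
t 5.7167 p [ 0.5288 -0.2815  0.0263] turn 0.036 F [-0.3  0.4  0.8] op 0.0424 q6 -0.66 tilt [ 0.     -0.0002]
222 [[551, -262, 130], [357, -310, 0], [357, -302, -1], [358, -295, -2], [361, -286, -1], [365, -277, 1]]
224 [[508, -275, 96], [504, -270, 92], [370, -300, 0], [368, -293, -1], [372, -285, 0], [375, -276, 1]]
226 [[504, -278, 87], [506, -271, 88], [379, -299, 0], [533, -250, 105], [382, -283, 0], [382, -276, 0]]
228 [[537, -269, 105], [535, -264, 102], [535, -257, 102], [539, -250, 104], [390, -282, 0], [390, -275, -1]]
230 [[540, -269, 101], [541, -263, 101], [540, -257, 100], [541, -250, 100], [532, -247, 93], [401, -273, 0]]
232 [[554, -267, 106], [542, -264, 97], [541, -258, 95], [545, -251, 97], [536, -247, 90], [410, -272, 0]]
234 [[550, -269, 98], [507, -275, 66], [419, -293, 2], [550, -250, 95], [540, -247, 87], [417, -272, -1]]
236 [[554, -269, 95], [423, -300, 0], [424, -293, 0], [553, -250, 93], [548, -246, 87], [426, -271, -1]]
238 [[555, -269, 91], [433, -299, 1], [433, -292, 0], [561, -249, 92], [562, -243, 92], [436, -269, 0]]
240 [[554, -271, 85], [438, -299, -1], [439, -291, -1], [567, -249, 91], [566, -243, 90], [563, -237, 87]]
242 [[555, -272, 80], [448, -297, 0], [449, -290, 0], [571, -249, 89], [569, -243, 87], [566, -238, 84]]
244 [[557, -272, 76], [456, -296, 0], [458, -289, 0], [573, -249, 85], [572, -243, 84], [571, -237, 82]]
246 [[561, -272, 73], [465, -295, 0], [466, -287, 0], [573, -250, 80], [571, -245, 78], [569, -239, 75]]
248 [[554, -276, 63], [475, -293, 1], [473, -287, 0], [576, -251, 77], [571, -246, 72], [477, -265, 0]]
250 [[482, -299, 1], [480, -293, 0], [483, -285, 0], [482, -278, 0], [482, -271, -1], [488, -263, 1]]
0 [[127.09666826 234.55466221]]
15 [[126.26625304 231.90777461]]
30 [[125.38890132 229.98402461]]
45 [[124.52067394 228.92503105]]
60 [[123.71984002 228.82380595]]
```

View pics/s6.png

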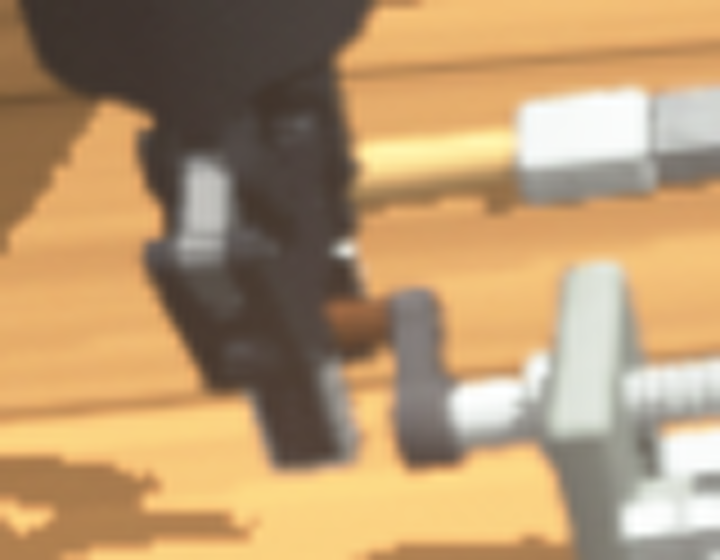

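```bash
python3 - <<'E'
from nxt import *
print(rel(np.r_[g(-.0277,-.274,.08)[:2],.043]))
E
```

```text
[-0.419  0.128 -0.006]
```

>>> {"op": "drive_tool", "data": {"commands": "0 -0.2 0.12 0 0; 0 -0.42 0.12 0 0; 0 -0.42 0.12 0 0; 1 -0.42 0.12 0 0; 1 -0.42 0.12 0 0; 1 -0.42 0.12 0 0; 1 -0.42 0.12 0 0; 1 -0.42 0.12 0 0", "newtons": 40}}

```text
t: 6.38
tool_pos: [0.5351, -0.281, 0.043]
tool_rot: [1.174, 1.23, -1.171]
contact_force: [5.6, -1.0, -1.4]
opening: 0.0126
```

```bash
python3 - <<'E'
from nxt import *
im,d=ctrl.get_image("scene");cv2.imwrite("pics/s7.png",cv2.resize(im[190:260,85:165],None,fx=9,fy=8,interpolation=cv2.INTER_CUBIC))
st()
E
```

```text
t 6.4333 p [ 0.5351 -0.281   0.0431] turn 0.039 F [ 5.3 -0.8 -2.2] op 0.0127 q6 -0.66 tilt [ 0.0029 -0.0005]
```

View pics/s7.png

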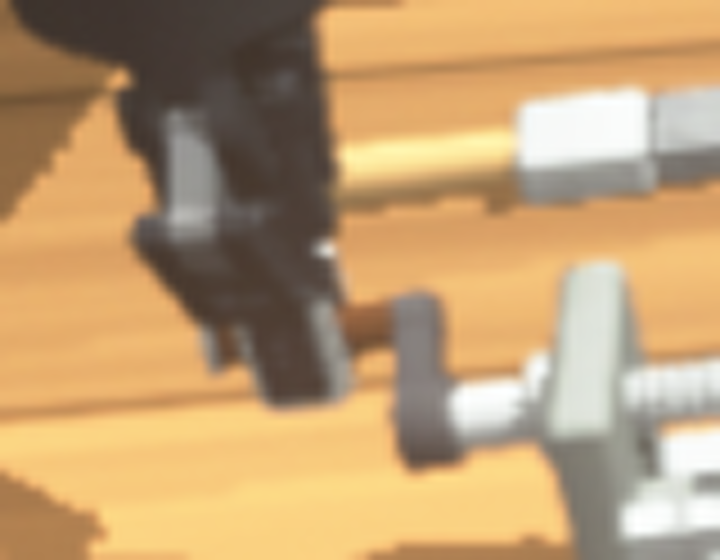

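>>> {"op": "drive_tool", "data": {"commands": "1 0.17 -0.06 0 0; 1 0.45 -0.11 0 0; 1 0.69 -0.07 0 0; 1 0.92 0.05 0 0; 1 1.09 0.22 0 0; 1 1.21 0.45 0 0; 1 1.25 0.69 0 0; 1 1.25 0.69 0 0"}}

```text
t: 7.1
tool_pos: [0.5647, -0.2796, -0.0041]
tool_rot: [1.174, 1.229, -1.169]
contact_force: [2.6, 5.4, 14.1]
opening: 0.0126
```

```bash
python3 - <<'E'
from nxt import *
st();p,R=tool();v=p[:2]-O;print(v@X,v@Y)
im,d=ctrl.get_image("scene");cv2.imwrite("pics/s8.png",cv2.resize(im[170:280,80:230],None,fx=5,fy=5,interpolation=cv2.INTER_CUBIC))
E
```

```text
t 7.1 p [ 0.5647 -0.2796 -0.0041] turn 0.05 F [ 2.6  5.4 14.1] op 0.0126 q6 -0.63 tilt [ 0.0043 -0.0004]
0.0030998749882386154 -0.274044488528264
```

View pics/s8.png

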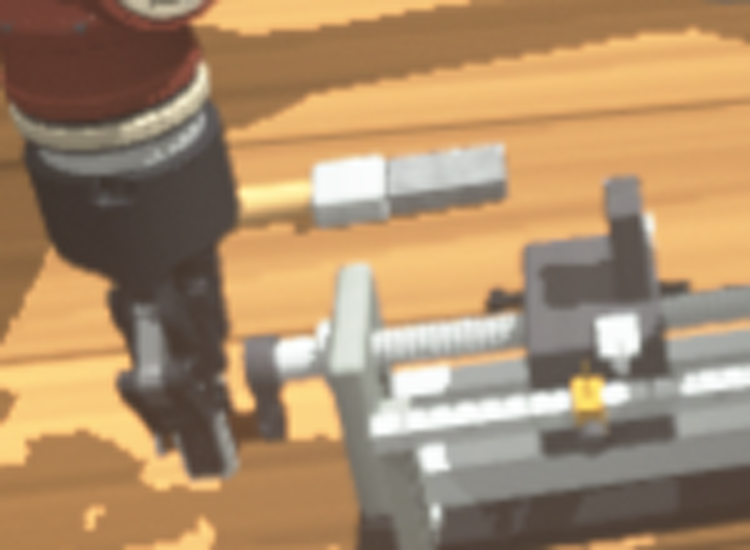

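>>> {"op": "drive_tool", "data": {"commands": "1 -0.13 0.36 0 0; 1 -0.3 0.62 0 0; 1 -0.56 0.79 0 0; 1 -0.87 0.85 0 0; 1 -1.18 0.79 0 0; 1 -1.44 0.62 0 0; 1 -1.61 0.36 0 0; 1 -1.67 0.05 0 0"}}

```text
t: 7.82
tool_pos: [0.5647, -0.2796, 0.0606]
tool_rot: [1.174, 1.229, -1.17]
contact_force: [5.5, -0.1, -3.6]
opening: 0.0123
```

```bash
cat >> nxt.py <<'E'
def gs():
    st();p,R=tool();v=p[:2]-O;print("gauge x,y",(v@X).round(4),(v@Y).round(4))
E
python3 - <<'E'
from nxt import *
gs()
E
```

```text
t 7.8167 p [ 0.5647 -0.2796  0.0606] turn 0.044 F [ 5.5 -0.1 -3.6] op 0.0123 q6 -0.63 tilt [ 0.0037 -0.0008]
gauge x,y 0.0031 -0.2741
```

>>> {"op": "drive_tool", "data": {"commands": "1 0.06 -0.31 0 0; 1 0.23 -0.57 0 0; 1 0.49 -0.74 0 0; 1 0.8 -0.8 0 0; 1 1.11 -0.74 0 0; 1 1.37 -0.57 0 0; 1 1.54 -0.31 0 0; 1 1.6 0 0 0"}}

```text
t: 8.48
tool_pos: [0.5639, -0.2795, -0.0044]
tool_rot: [1.172, 1.234, -1.173]
contact_force: [-5.0, 4.5, 21.0]
opening: 0.0126
```

>>> {"op": "drive_tool", "data": {"commands": "1 -0.06 0.31 0 0; 1 -0.23 0.57 0 0; 1 -0.49 0.74 0 0; 1 -0.8 0.8 0 0; 1 -1.11 0.74 0 0; 1 -1.37 0.57 0 0; 1 -1.54 0.31 0 0; 1 -1.6 0 0 0"}}

```text
t: 9.15
tool_pos: [0.5657, -0.2797, 0.0603]
tool_rot: [1.174, 1.228, -1.169]
contact_force: [6.1, 0.5, 0.7]
opening: 0.0125
```

```bash
cat >> nxt.py <<'E'
def look(tag):
    im,d=ctrl.get_image("scene");im2,d2=ctrl.get_image("top")
    cv2.imwrite(f"pics/S{tag}.png",im);cv2.imwrite(f"pics/T{tag}.png",im2)
    a=cv2.resize(im2[150:185,335:380],None,fx=9,fy=9,interpolation=cv2.INTER_CUBIC);b=cv2.resize(im[225:260,175:220],None,fx=8.6,fy=9,interpolation=cv2.INTER_CUBIC)
    cv2.imwrite(f"pics/Z{tag}.png",np.hstack([a,b]))
E
python3 - <<'E'
from nxt import *
gs();look("a")
E
```

```text
t 9.15 p [ 0.5657 -0.2797  0.0603] turn 0.046 F [6.1 0.5 0.7] op 0.0125 q6 -0.63 tilt [ 0.0045 -0.0009]
gauge x,y 0.0041 -0.2742
```

View pics/Za.png

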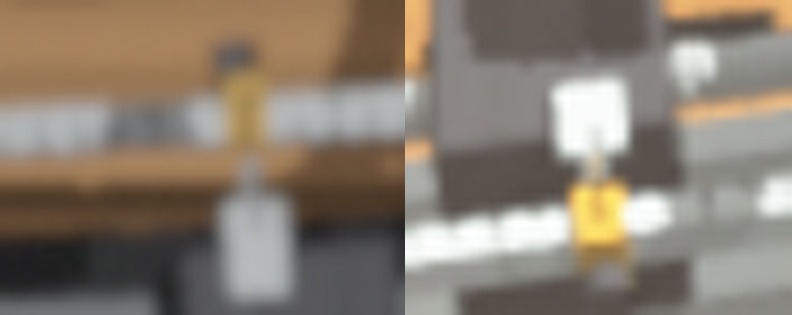

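>>> {"op": "drive_tool", "data": {"commands": "1 0.06 -0.31 0 0; 1 0.22 -0.57 0 0; 1 0.47 -0.74 0 0; 1 0.77 -0.8 0 0; 1 1.06 -0.74 0 0; 1 1.31 -0.57 0 0; 1 1.47 -0.31 0 0; 1 1.53 0 0 0"}}

```text
t: 9.92
tool_pos: [0.5619, -0.2796, -0.004]
tool_rot: [1.17, 1.237, -1.176]
contact_force: [-4.6, 0.7, 10.7]
opening: 0.0124
```

```bash
python3 - <<'E'
from nxt import *
gs();look("b")
E
```

```text
t 9.9167 p [ 0.5619 -0.2796 -0.004 ] turn 0.046 F [-4.6  0.7 10.7] op 0.0124 q6 -0.63 tilt [-0.0054  0.0003]
gauge x,y 0.0003 -0.2738
```

View pics/Zb.png

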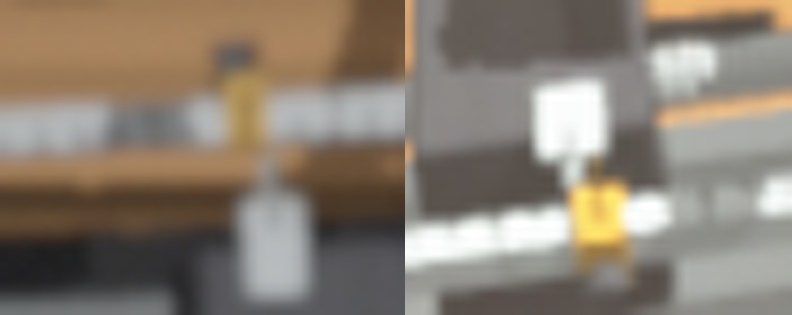

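```bash
cat >> nxt.py <<'E'
def gy(name,u,v,z):
    w=ray_z(name,u,v,z)[:2]-O;return np.array([w@X,w@Y])*1000
def meas(T,S):
    T=cv2.imread(T).astype(float);S=cv2.imread(S).astype(float)
    # top rider: saturation-like weight
    def cen(W,r0,r1,c0,c1):
        w=np.clip(W[r0:r1,c0:c1],0,None);vv,uu=np.mgrid[r0:r1,c0:c1];return (w*uu).sum()/w.sum(),(w*vv).sum()/w.sum()
    yel=T[...,1]-T[...,0]; 
    r=cen(yel-25,160,165,355,370); rt=gy("top",*r,.1)
    # plate: bright
    br=T.min(2); out=[]
    n,l,s,c=cv2.connectedComponentsWithStats((br[172:184,345:378]>105).astype(np.uint8))
    i=1+s[1:,4].argmax();u0=345+c[i][0];v0=172+c[i][1]
    p=cen(br-80,174,181,int(u0)-6,int(u0)+8);ptp=gy("top",*p,.102)
    print("top rider px",np.round(r,2),rt.round(2),"plate px",np.round(p,2),ptp.round(2),"diff",(ptp-rt)[1].round(2))
    hs=cv2.cvtColor(S.astype(np.uint8),cv2.COLOR_BGR2HSV);ym=((hs[...,0]>15)&(hs[...,0]<32)&(hs[...,1]>130)&(hs[...,2]>170)).astype(float);ym[:, :188]=0;ym[:,206:]=0;ym[:240]=0;ym[256:]=0
    vv,uu=np.nonzero(ym);rs=(uu.mean(),vv.mean())
    b=S.min(2);n,l,s,c=cv2.connectedComponentsWithStats((b[232:244,185:215]>190).astype(np.uint8));i=1+s[1:,4].argmax()
    q=cen(b-130,233,243,int(185+c[i][0])-6,int(185+c[i][0])+7)
    a=gy("scene",*rs,.1);bb=gy("scene",*q,.102)
    print("scene rider px",np.round(rs,2),a.round(2),"plate px",np.round(q,2),bb.round(2),"diff",(bb-a)[1].round(2))
E
python3 - <<'E'
from nxt import *
for t,s in(("top0","scene0"),("Ta","Sa"),("Tb","Sb")): meas(f"pics/{t}.png",f"pics/{s}.png")
E
```

```text
top rider px [361.71 161.85] [  80.9  -104.97] plate px [355.84 177.1 ] [ 43.79 -87.61] diff 17.35
scene rider px [196.86 248.09] [  75.55 -104.78] plate px [204.39 236.56] [ 41.92 -87.05] diff 17.73
top rider px [361.72 161.82] [  80.97 -104.99] plate px [363.03 177.1 ] [  42.84 -105.3 ] diff -0.32
scene rider px [196.81 248.28] [  76.18 -104.9 ] plate px [196.13 237.36] [  40.98 -104.57] diff 0.33
top rider px [361.72 161.84] [  80.93 -104.99] plate px [365.05 177.11] [  42.54 -110.28] diff -5.29
scene rider px [196.87 248.5 ] [  76.93 -104.82] plate px [193.7  237.61] [  40.77 -109.71] diff -4.89
```

>>> {"op": "drive_tool", "data": {"commands": "1 -0.06 -0.31 0 0; 1 -0.22 -0.57 0 0; 1 -0.47 -0.74 0 0; 1 -0.77 -0.8 0 0; 1 -1.06 -0.74 0 0; 1 -1.31 -0.57 0 0; 1 -1.47 -0.31 0 0; 1 -1.53 0 0 0"}}

```text
t: 10.68
tool_pos: [0.5616, -0.2798, 0.0603]
tool_rot: [1.17, 1.237, -1.177]
contact_force: [-4.8, 0.5, 2.6]
opening: 0.0125
```

```bash
python3 - <<'E'
from nxt import *
gs();look("c");meas("pics/Tc.png","pics/Sc.png")
E
```

```text
t 10.6833 p [ 0.5616 -0.2798  0.0603] turn 0.041 F [-4.8  0.5  2.6] op 0.0125 q6 -0.63 tilt [-0.0063  0.0003]
gauge x,y -0.0 -0.2741
top rider px [361.72 161.84] [  80.93 -104.99] plate px [364.8  177.12] [  42.57 -109.66] diff -4.67
scene rider px [196.97 248.27] [  76.2  -104.58] plate px [193.86 237.63] [  40.92 -109.38] diff -4.8
```

>>> {"op": "drive_tool", "data": {"commands": "1 0.06 0.31 0 0; 1 0.23 0.57 0 0; 1 0.48 0.74 0 0; 1 0.78 0.8 0 0; 1 0.78 0.8 0 0; 1 0.78 0.8 0 0"}}

```text
t: 11.28
tool_pos: [0.5953, -0.2781, 0.0256]
tool_rot: [1.172, 1.232, -1.173]
contact_force: [4.3, -5.1, -4.6]
opening: 0.0125
```

```bash
python3 - <<'E'
from nxt import *
gs();look("d");meas("pics/Td.png","pics/Sd.png")
E
```

```text
t 11.2833 p [ 0.5953 -0.2781  0.0256] turn 0.04 F [ 4.3 -5.1 -4.6] op 0.0125 q6 -0.6 tilt [ 0.0004 -0.0005]
gauge x,y 0.0338 -0.274
top rider px [361.72 161.85] [  80.91 -104.98] plate px [363.71 177.14] [  42.65 -106.98] diff -2.0
scene rider px [196.87 248.19] [  75.91 -104.77] plate px [195.21 237.4 ] [  40.73 -106.52] diff -1.76
```

>>> {"op": "drive_tool", "data": {"commands": "1 0.15 -0.02 0 0; 1 0.29 -0.06 0 0; 1 0.42 -0.14 0 0; 1 0.54 -0.23 0 0; 1 0.63 -0.35 0 0; 1 0.71 -0.48 0 0; 1 0.71 -0.48 0 0; 1 0.71 -0.48 0 0"}}

```text
t: 12.05
tool_pos: [0.5748, -0.2791, -0.0014]
tool_rot: [1.171, 1.233, -1.174]
contact_force: [1.7, -4.6, -1.9]
opening: 0.0128
```

```bash
python3 - <<'E'
from nxt import *
gs();look("e");meas("pics/Te.png","pics/Se.png")
E
```

```text
t 12.05 p [ 0.5748 -0.2791 -0.0014] turn 0.041 F [ 1.7 -4.6 -1.9] op 0.0128 q6 -0.62 tilt [-0.0019 -0.0004]
gauge x,y 0.0132 -0.2739
top rider px [361.71 161.82] [  80.97 -104.96] plate px [363.06 177.11] [  42.8  -105.38] diff -0.42
scene rider px [196.81 248.42] [  76.64 -104.93] plate px [196.02 237.36] [  40.94 -104.8 ] diff 0.13
```

View pics/Ze.png

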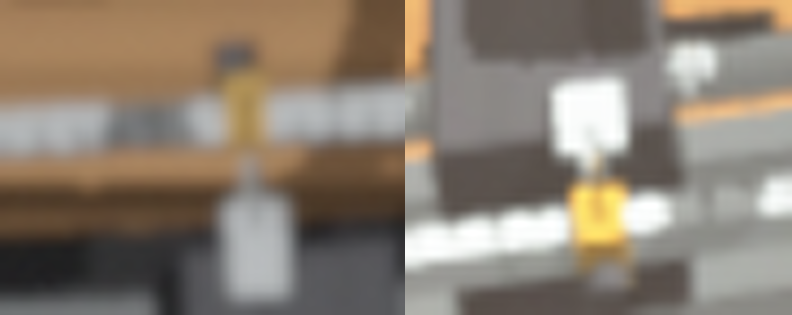

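>>> {"op": "drive_tool", "data": {"commands": "0.3 0 0 0 0; 0 0 0 0 0; 0 0 0 0 0; 0 0 0 0 0; 0 -0.8 0 0 0; 0 -1.7 0 0 0; 0 -2.7 0 0 0; 0 -3.7 0 0 0"}}

```text
t: 12.82
tool_pos: [0.5754, -0.278, 0.1488]
tool_rot: [1.173, 1.235, -1.173]
contact_force: [1.2, -1.7, 1.0]
opening: 0.0427
```

```bash
python3 - <<'E'
from nxt import *
gs();look("f");meas("pics/Tf.png","pics/Sf.png")
# bar end
im,d=ctrl.get_image("top")
cv2.imwrite("pics/tb.png",cv2.resize(im[190:215,185:265],None,fx=9,fy=9,interpolation=cv2.INTER_CUBIC))
for v in range(198,208): print(v,[int(im[v,u].sum()) for u in range(190,204)])
E
```

```text
t 12.8167 p [ 0.5754 -0.278   0.1488] turn 0.044 F [ 1.2 -1.7  1. ] op 0.0427 q6 -0.62 tilt [-0.0018  0.0015]
gauge x,y 0.0139 -0.2729
top rider px [361.72 161.84] [  80.92 -104.99] plate px [363.05 177.11] [  42.82 -105.37] diff -0.38
scene rider px [196.81 248.28] [  76.18 -104.9 ] plate px [196.02 237.39] [  41.05 -104.8 ] diff 0.1
198 [426, 427, 424, 425, 424, 426, 426, 427, 427, 427, 430, 427, 427, 426]
199 [417, 419, 417, 415, 409, 407, 408, 412, 411, 415, 413, 415, 415, 413]
200 [409, 409, 407, 396, 378, 362, 360, 364, 366, 366, 366, 365, 363, 361]
201 [403, 404, 396, 372, 323, 288, 276, 279, 277, 274, 274, 277, 271, 274]
202 [404, 404, 395, 360, 291, 227, 203, 205, 201, 199, 207, 207, 214, 213]
203 [407, 405, 398, 364, 291, 217, 193, 194, 197, 201, 205, 212, 219, 223]
204 [409, 410, 406, 381, 321, 261, 248, 248, 250, 254, 255, 263, 275, 286]
205 [414, 414, 412, 396, 363, 336, 328, 330, 330, 332, 332, 337, 347, 353]
206 [414, 414, 412, 408, 397, 389, 388, 388, 388, 388, 388, 391, 394, 395]
207 [411, 412, 411, 411, 409, 408, 405, 405, 407, 404, 406, 405, 405, 405]
```

View pics/tb.png

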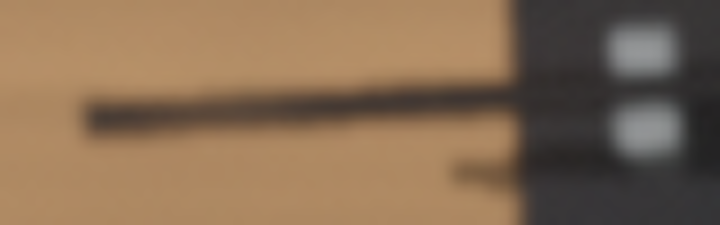

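View pics/Sf.png

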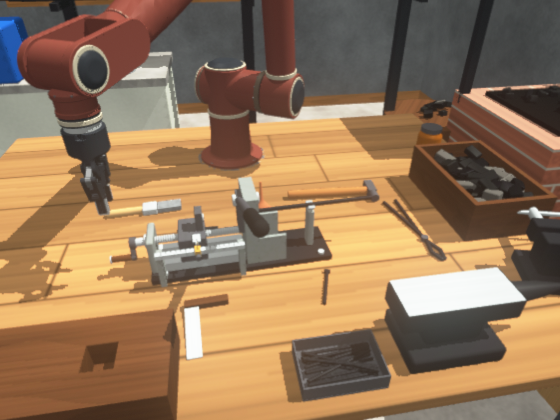

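```bash
python3 - <<'E'
from nxt import *
e=gy("top",194.1,202.5,.125);print(e, gy("top",240,200.6,.13))
G=g(e[0]/1000,e[1]/1000-.028,.125);print(G)
for t in ([.5754,-.278,.30],[.5,-.1,.33],[.45,.05,.33],np.r_[G[:2],.2],np.r_[G[:2],.125-.0187-.034]): print(rel(t))
E
```

```text
[  1.42717211 306.76327402] [ -0.4593179  196.56217935]
[0.53760249 0.27252228 0.125     ]
[-3.65  -0.057 -0.04 ]
[-4.438 -1.711 -4.574]
[-4.467 -2.772 -8.382]
[ -1.227  -0.333 -13.846]
[  1.966  -0.359 -13.863]
```

>>> {"op": "drive_tool", "data": {"commands": "0 -1 0 0 0; 0 -1.9 -0.1 -0.3 0; 0 -2.7 -0.3 -0.8 0; 0 -3.4 -0.6 -1.4 0; 0 -3.9 -0.9 -2.1 0; 0 -4.3 -1.2 -2.9 0; 0 -4.4 -1.4 -3.8 0; 0 -4.4 -1.5 -4.8 0"}}

```text
t: 13.63
tool_pos: [0.506, -0.0892, 0.3247]
tool_rot: [1.174, 1.23, -1.173]
contact_force: [1.1, 0.7, 0.1]
opening: 0.0427
```

>>> {"op": "drive_tool", "data": {"commands": "0 0 0 -1 0; 0 0 0 -2 0; 0 0 0 -3 0; 0 0 0.1 -4 0; 0 0 0.3 -5 0; 0 0 0.5 -6 0; 0 0 0.7 -7 0; 0 0.3 0.9 -7.9 0"}}

```text
t: 14.3
tool_pos: [0.5271, 0.2302, 0.3127]
tool_rot: [1.173, 1.232, -1.17]
contact_force: [1.0, -0.5, 0.1]
opening: 0.0425
```

```bash
python3 - <<'E'
from nxt import *
gs();G=[.5376,.2725]
for t in (np.r_[G,.2],np.r_[G,.072]): print(rel(t))
E
```

```text
t 14.3 p [0.5271 0.2302 0.3127] turn 0.056 F [ 1.  -0.5  0.1] op 0.0425 q6 0.23 tilt [0.0015 0.0008]
gauge x,y -0.011 0.237
[ 2.819  0.313 -1.04 ]
[ 6.019  0.308 -1.038]
```

>>> {"op": "drive_tool", "data": {"commands": "0 0.7 0.2 -0.8 0; 0 1.4 0.3 -1 0; 0 2.1 0.3 -1 0; 0 2.7 0.3 -1 0; 0 2.7 0.3 -1 0; 0 2.7 0.3 -1 0"}}

```text
t: 14.8
tool_pos: [0.5352, 0.2675, 0.2009]
tool_rot: [1.168, 1.235, -1.178]
contact_force: [-0.2, -0.2, 0.1]
opening: 0.0427
```

```bash
python3 - <<'E'
from nxt import *
gs();G=[.5376,.2725]
print(rel(np.r_[G,.072]))
im,d=ctrl.get_image("scene");cv2.imwrite("pics/s9.png",cv2.resize(im[110:270,270:420],None,fx=4.5,fy=3.7,interpolation=cv2.INTER_CUBIC))
E
```

```text
t 14.8 p [0.5352 0.2675 0.2009] turn 0.046 F [-0.2 -0.2  0.1] op 0.0427 q6 0.29 tilt [-0.006 -0.002]
gauge x,y -0.0012 0.2738
[ 3.221  0.087 -0.128]
```

View pics/s9.png

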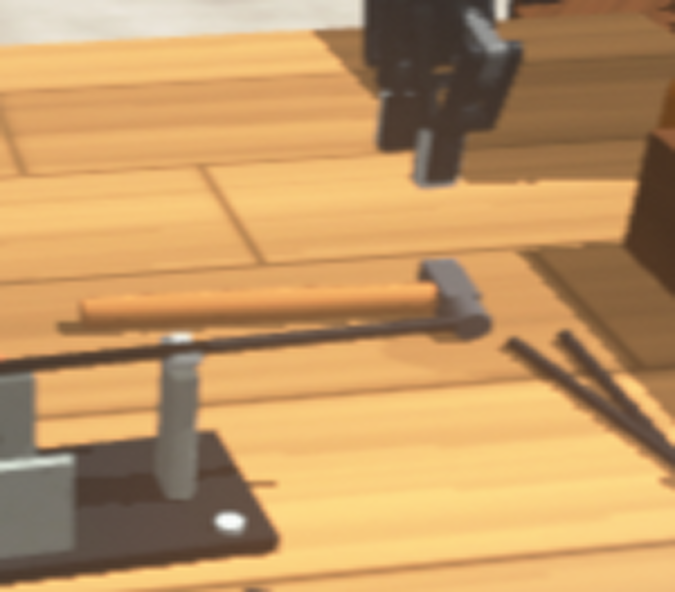

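>>> {"op": "drive_tool", "data": {"commands": "0 0.9 0.05 -0.1 0; 0 1.8 0.05 -0.1 0; 0 2.6 0.05 -0.1 0; 0 3.2 0.05 -0.1 0; 0 3.2 0.05 -0.1 0; 0 3.2 0.05 -0.1 0; 0 3.2 0.05 -0.1 0"}}

```text
t: 15.43
tool_pos: [0.5411, 0.2727, 0.0797]
tool_rot: [1.176, 1.23, -1.168]
contact_force: [0.6, -0.3, 0.3]
opening: 0.0427
```

```bash
python3 - <<'E'
from nxt import *
gs()
im,d=ctrl.get_image("scene");cv2.imwrite("pics/s10.png",cv2.resize(im[140:240,320:420],None,fx=6,fy=6,interpolation=cv2.INTER_CUBIC))
E
```

```text
t 15.4333 p [0.5411 0.2727 0.0797] turn 0.039 F [ 0.6 -0.3  0.3] op 0.0427 q6 0.29 tilt [0.005  0.0018]
gauge x,y 0.005 0.2788
```

View pics/s10.png

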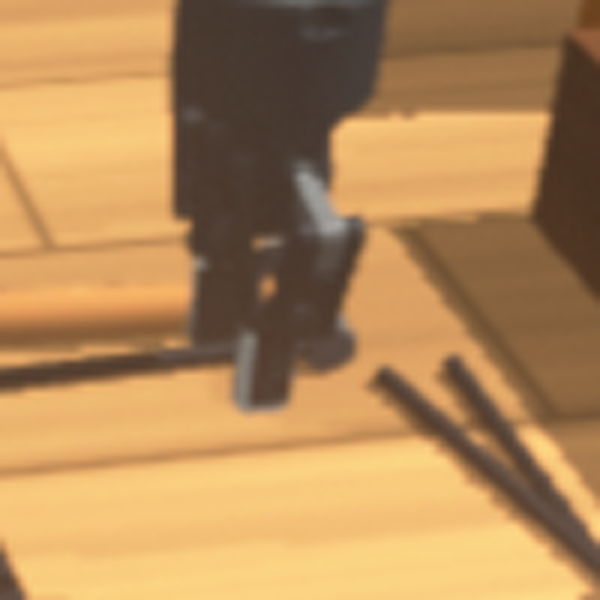

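>>> {"op": "drive_tool", "data": {"commands": "0 0.1 -0.05 0 0; 0 0.1 -0.05 0 0; 0 0.1 -0.05 0 0; 1 0.1 -0.05 0 0; 1 0.1 -0.05 0 0; 1 0.1 -0.05 0 0; 1 0.1 -0.05 0 0; 1 0.1 -0.05 0 0", "newtons": 40}}

```text
t: 16.15
tool_pos: [0.5369, 0.272, 0.0722]
tool_rot: [1.173, 1.232, -1.172]
contact_force: [0.5, -0.1, 0.2]
opening: 0.0085
```

```bash
python3 - <<'E'
from nxt import *
gs()
im,d=ctrl.get_image("scene");cv2.imwrite("pics/s11.png",cv2.resize(im[140:240,320:420],None,fx=6,fy=6,interpolation=cv2.INTER_CUBIC));gs()
E
```

```text
t 16.15 p [0.5369 0.272  0.0722] turn 0.043 F [ 0.5 -0.1  0.2] op 0.0085 q6 0.3 tilt [0.0002 0.    ]
gauge x,y 0.0007 0.2782
t 16.2 p [0.5369 0.2719 0.0722] turn 0.042 F [0.6 0.1 0.1] op 0.0085 q6 0.3 tilt [0.0002 0.0001]
gauge x,y 0.0007 0.2782
```

View pics/s11.png

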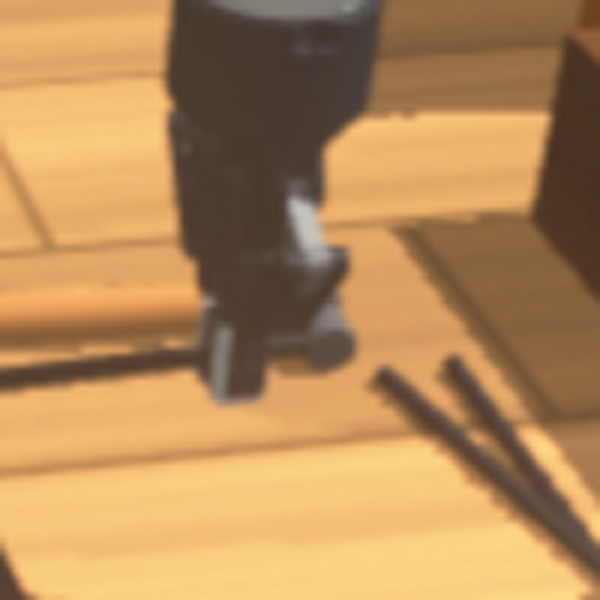

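>>> {"op": "drive_tool", "data": {"commands": "1 0 0 0.2 0; 1 0 0 0.45 0; 1 0 0 0.7 0; 1 0 0 0.95 0; 1 0 0 1.15 0; 1 0 0 1.3 0; 1 0 0 1.4 0; 1 0 0 1.4 0"}}

```text
t: 16.87
tool_pos: [0.54, 0.2145, 0.0723]
tool_rot: [1.172, 1.23, -1.174]
contact_force: [1.6, -1.9, 1.3]
opening: 0.0084
```

```bash
python3 - <<'E'
from nxt import *
gs();look("g");meas("pics/Tg.png","pics/Sg.png")
im=cv2.imread("pics/Sg.png");cv2.imwrite("pics/Sgz.png",cv2.resize(im[170:260,180:400],None,fx=3.6,fy=3.6,interpolation=cv2.INTER_CUBIC));gs()
E
```

```text
t 16.8667 p [0.54   0.2145 0.0723] turn 0.031 F [ 1.6 -1.9  1.3] op 0.0084 q6 0.2 tilt [ 0.0006 -0.0014]
gauge x,y 0.0012 0.2207
top rider px [361.71 161.83] [  80.96 -104.96] plate px [363.05 177.12] [  42.79 -105.36] diff -0.39
scene rider px [196.74 248.39] [  76.5  -105.06] plate px [196.02 237.38] [  41.   -104.81] diff 0.25
t 16.9667 p [0.5399 0.2151 0.0723] turn 0.039 F [ 1.4 -1.8  1.1] op 0.0088 q6 0.2 tilt [ 0.0004 -0.0015]
gauge x,y 0.0011 0.2213
```

View pics/Sgz.png

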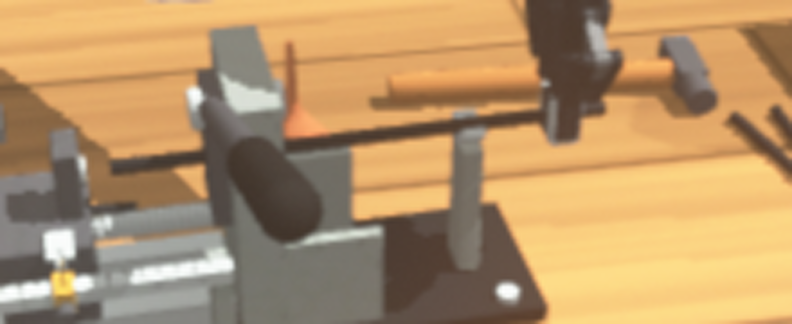

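```bash
python3 - <<'E'
from nxt import *
im=cv2.imread("pics/Sg.png")
for v in range(212,222): print(v,[int(im[v,u].sum()) for u in range(198,222)])
print(gy("scene",210.2,216.2,.125),[gy("scene",u,217,.125).round(1).tolist() for u in(202,203,204)])
E
```

```text
212 [392, 392, 397, 391, 370, 344, 320, 321, 322, 323, 323, 343, 432, 503, 511, 509, 509, 511, 495, 483, 487, 482, 481, 473]
213 [355, 350, 365, 445, 517, 461, 343, 326, 325, 326, 325, 333, 396, 463, 471, 472, 469, 462, 407, 366, 377, 351, 341, 314]
214 [265, 257, 283, 455, 634, 596, 376, 329, 331, 331, 331, 324, 308, 300, 298, 295, 285, 277, 265, 253, 251, 241, 234, 213]
215 [241, 240, 263, 408, 630, 633, 394, 338, 339, 340, 339, 323, 281, 238, 228, 228, 223, 219, 217, 214, 211, 210, 198, 186]
216 [237, 238, 253, 372, 593, 612, 391, 342, 347, 345, 346, 339, 294, 221, 205, 205, 202, 202, 199, 197, 196, 193, 189, 190]
217 [241, 240, 246, 312, 505, 541, 375, 349, 348, 349, 349, 343, 293, 210, 190, 192, 201, 202, 200, 211, 226, 236, 237, 244]
218 [240, 242, 240, 281, 428, 476, 382, 350, 346, 347, 346, 341, 307, 252, 240, 245, 260, 271, 270, 285, 311, 326, 327, 327]
219 [240, 239, 245, 272, 373, 440, 403, 350, 343, 343, 343, 341, 336, 329, 330, 332, 327, 331, 327, 329, 333, 334, 333, 333]
220 [239, 240, 240, 261, 321, 372, 370, 342, 335, 339, 335, 335, 336, 334, 336, 335, 334, 334, 329, 331, 330, 329, 330, 328]
221 [240, 240, 242, 252, 285, 334, 354, 336, 332, 330, 331, 329, 331, 330, 330, 330, 327, 327, 326, 323, 329, 324, 327, 325]
[  1.01818026 -69.50656625] [[0.3, -87.4], [0.7, -85.2], [1.2, -83.1]]
```

>>> {"op": "drive_tool", "data": {"commands": "1 0 0 0.08 0; 1 0 0 0.16 0; 1 0 0 0.24 0; 1 0 0 0.28 0; 1 0 0 0.28 0; 1 0 0 0.28 0"}}

```text
t: 17.47
tool_pos: [0.5404, 0.2046, 0.0723]
tool_rot: [1.173, 1.232, -1.172]
contact_force: [1.5, 1.6, 2.0]
opening: 0.0083
```

>>> {"op": "drive_tool", "data": {"commands": "1 0 0 0.03 0; 1 0 0 0.06 0; 1 0 0 0.06 0; 1 0 0 0.06 0"}}

```text
t: 17.8
tool_pos: [0.5405, 0.2024, 0.0723]
tool_rot: [1.173, 1.232, -1.172]
contact_force: [2.2, 1.8, 2.1]
opening: 0.0082
```

```bash
python3 - <<'E'
from nxt import *
gs()
im,_=ctrl.get_image("scene")
for v in range(214,219): print(v,[int(im[v,u].sum()) for u in range(198,222)])
gs()
E
```

```text
t 17.8 p [0.5405 0.2024 0.0723] turn 0.042 F [2.2 1.8 2.1] op 0.0082 q6 0.18 tilt [0.0005 0.0001]
gauge x,y 0.0011 0.2086
214 [264, 257, 282, 453, 636, 596, 372, 313, 311, 316, 321, 311, 304, 296, 298, 296, 286, 280, 277, 269, 249, 225, 204, 198]
215 [240, 241, 261, 407, 630, 635, 374, 280, 255, 249, 247, 241, 235, 232, 230, 230, 224, 220, 219, 214, 212, 198, 183, 179]
216 [236, 236, 255, 373, 592, 609, 360, 259, 229, 222, 216, 216, 215, 212, 207, 205, 204, 204, 199, 196, 193, 187, 180, 187]
217 [240, 237, 244, 313, 503, 535, 331, 246, 207, 200, 199, 197, 195, 194, 192, 192, 195, 203, 202, 210, 218, 224, 235, 243]
218 [243, 241, 241, 284, 428, 471, 341, 244, 204, 205, 204, 210, 227, 236, 239, 245, 262, 269, 271, 281, 295, 313, 328, 330]
t 17.85 p [0.5405 0.2024 0.0723] turn 0.042 F [2.5 1.4 1.7] op 0.008 q6 0.18 tilt [0.0005 0.0001]
gauge x,y 0.0011 0.2086
```

>>> {"op": "drive_tool", "data": {"commands": "1 0 0 0.02 0; 1 0 0 0.03 0; 1 0 0 0.03 0"}}

```text
t: 18.1
tool_pos: [0.5405, 0.2013, 0.0723]
tool_rot: [1.173, 1.232, -1.172]
contact_force: [2.6, 3.3, 2.5]
opening: 0.0086
```

>>> {"op": "drive_tool", "data": {"commands": "1 0 0 0.02 0; 1 0 0 0.03 0; 1 0 0 0.03 0"}}

```text
t: 18.35
tool_pos: [0.5405, 0.2, 0.0722]
tool_rot: [1.173, 1.232, -1.172]
contact_force: [3.1, 3.3, 1.9]
opening: 0.0085
```

>>> {"op": "drive_tool", "data": {"commands": "1 0 0 0.02 0; 1 0 0 0.03 0; 1 0 0 0.03 0"}}

```text
t: 18.6
tool_pos: [0.5406, 0.1995, 0.0723]
tool_rot: [1.174, 1.233, -1.171]
contact_force: [3.0, 5.3, 2.4]
opening: 0.0086
```

>>> {"op": "drive_tool", "data": {"commands": "1 0 0 0.02 0; 1 0 0 0.03 0; 1 0 0 0.03 0"}}

```text
t: 18.85
tool_pos: [0.5406, 0.1996, 0.0723]
tool_rot: [1.176, 1.235, -1.17]
contact_force: [3.8, 9.1, 1.3]
opening: 0.0089
```

>>> {"op": "drive_tool", "data": {"commands": "1 0 0 0.015 0; 1 0 0 0.03 0; 1 0 0 0.03 0; 1 0 0 0.03 0"}}

```text
t: 19.18
tool_pos: [0.5405, 0.1996, 0.0723]
tool_rot: [1.178, 1.236, -1.169]
contact_force: [3.1, 13.7, 2.0]
opening: 0.0085
```

```bash
python3 - <<'E'
from nxt import *
gs();look("i");meas("pics/Ti.png","pics/Si.png");gs()
E
```

```text
t 19.1833 p [0.5405 0.1996 0.0723] turn 0.042 F [ 3.1 13.7  2. ] op 0.0085 q6 0.17 tilt [0.0007 0.0065]
gauge x,y 0.001 0.2058
top rider px [361.74 161.84] [  80.92 -105.02] plate px [363.09 177.1 ] [  42.84 -105.45] diff -0.43
scene rider px [196.81 248.28] [  76.18 -104.9 ] plate px [196.01 237.41] [  41.13 -104.84] diff 0.06
t 19.2833 p [0.5406 0.1996 0.0724] turn 0.042 F [ 3.2 13.   2.3] op 0.0084 q6 0.17 tilt [0.0007 0.0064]
gauge x,y 0.001 0.2058
```

>>> {"op": "drive_tool", "data": {"commands": "1 0 0 0 0; 1 0 0 0 0; 1 0 0 0 0; 1 0 0 -0.03 0; 1 0 0 -0.06 0; 1 0 0 -0.06 0; 1 0 0 -0.06 0"}}

```text
t: 19.87
tool_pos: [0.5406, 0.1994, 0.0723]
tool_rot: [1.174, 1.233, -1.172]
contact_force: [2.5, 4.8, 3.5]
opening: 0.0084
```

```bash
python3 - <<'E'
from nxt import *
gs();im=cv2.imread("pics/Si.png");cv2.imwrite("pics/Siz.png",cv2.resize(im[195:260,180:260],None,fx=9,fy=9,interpolation=cv2.INTER_CUBIC))
E
```

```text
t 19.8667 p [0.5406 0.1994 0.0723] turn 0.043 F [2.5 4.8 3.5] op 0.0084 q6 0.17 tilt [0.0003 0.0013]
gauge x,y 0.001 0.2056
```

View pics/Siz.png

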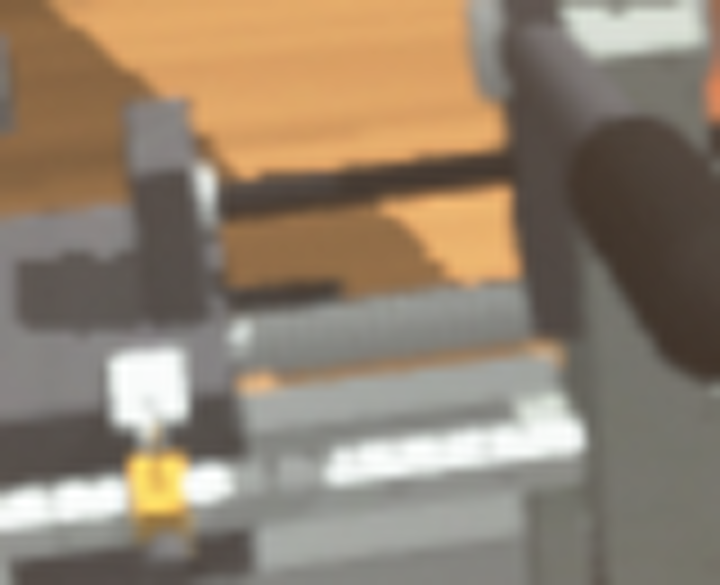

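The bar's end (zoom ~215,195) is on the button and the pointer is at the rider. I'll let go gently and rise.

>>> {"op": "drive_tool", "data": {"commands": "0.4 0 0 0 0; 0.2 0 0 0 0; 0 0 0 0 0; 0 0 0 0 0; 0 0 0 0 0; 0 -0.5 0 0 0; 0 -1.2 0 0 0; 0 -2 0 0 0"}}

```text
t: 20.53
tool_pos: [0.5385, 0.1982, 0.1505]
tool_rot: [1.169, 1.235, -1.177]
contact_force: [1.5, 1.1, 0.7]
opening: 0.0429
```

>>> {"op": "drive_tool", "data": {"commands": "0 -0.9 0 0 0; 0 -1.8 0 0 0; 0 -2.4 0 0 0; 0 -2.4 0 0 0; 0 -2.4 0 0 0; 0 -2.4 0 0 0; 0 -2.4 0 0 0"}}

```text
t: 21.12
tool_pos: [0.5393, 0.1985, 0.2456]
tool_rot: [1.17, 1.235, -1.176]
contact_force: [-0.3, 0.2, -0.2]
opening: 0.0424
```

```bash
python3 - <<'E'
from nxt import *
gs();look("k");meas("pics/Tk.png","pics/Sk.png");gs()
a=cv2.imread("pics/Si.png").astype(int);im=cv2.imread("pics/Sk.png").astype(int)
for v in range(214,219): print(v,[int(a[v,u].sum()) for u in range(200,212)],[int(im[v,u].sum()) for u in range(200,212)])
cv2.imwrite("pics/Skz.png",cv2.resize(im[150:280,100:420].astype(np.uint8),None,fx=2.5,fy=2.5,interpolation=cv2.INTER_CUBIC))
E
```

```text
t 21.1167 p [0.5393 0.1985 0.2456] turn 0.042 F [-0.3  0.2 -0.2] op 0.0424 q6 0.17 tilt [-0.004 -0.001]
gauge x,y -0.0003 0.2047
top rider px [361.73 161.84] [  80.93 -105.  ] plate px [363.05 177.12] [  42.79 -105.36] diff -0.36
scene rider px [196.81 248.28] [  76.18 -104.9 ] plate px [196.03 237.39] [  41.06 -104.8 ] diff 0.1
t 21.2167 p [0.5394 0.1986 0.2457] turn 0.041 F [ 0.5  0.8 -1. ] op 0.0425 q6 0.17 tilt [-0.0038 -0.0009]
gauge x,y -0.0001 0.2048
214 [287, 458, 635, 585, 363, 332, 401, 458, 410, 321, 302, 299] [280, 447, 645, 644, 505, 473, 468, 463, 432, 375, 338, 334]
215 [264, 417, 635, 620, 342, 269, 272, 279, 265, 241, 236, 232] [258, 398, 620, 630, 388, 314, 296, 276, 267, 250, 241, 241]
216 [254, 376, 590, 588, 306, 228, 223, 222, 217, 214, 213, 208] [249, 359, 575, 582, 307, 234, 229, 224, 221, 216, 217, 216]
217 [245, 319, 507, 518, 277, 210, 205, 202, 199, 198, 194, 193] [240, 308, 492, 511, 275, 214, 211, 211, 208, 206, 207, 208]
218 [243, 299, 444, 456, 276, 201, 199, 204, 204, 207, 217, 225] [237, 280, 419, 437, 273, 225, 236, 250, 271, 291, 316, 341]
```

View pics/Skz.png

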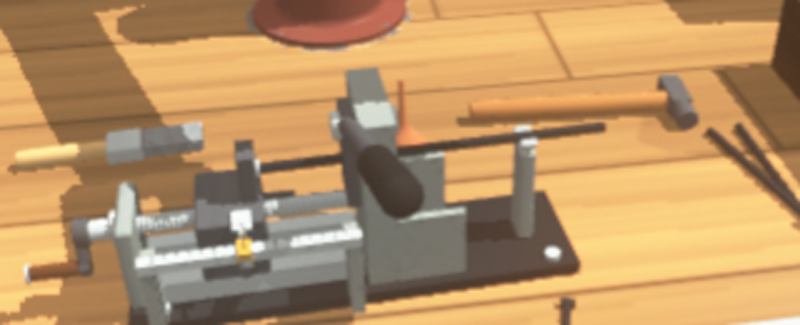

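View pics/Tk.png

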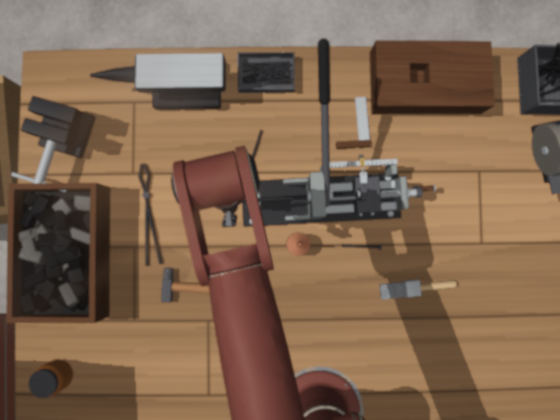

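```bash
python3 -c "
from h import *
print(ctrl.finish_job())"
```

```text
the job is handed in; nothing more can be done
None
```

The job is handed in; no verdict is reported, so these are my own checks. The clock stood at about 21 s of the 72 s.

**What I did**
- I cranked the stop away until the pointer was about 5 mm past the rider. I then cranked it back through the slack until the pointer was level with the rider.
- I slid the bar on about 73 mm until it met the stop. The wrist read 13 to 14 N, of which about 3 N was sliding drag, so roughly 10 N reached the stop. I held that for over 0.5 s, eased off and let go.

**Last checks**
- **Pointer:** it reads −0.36 mm from the rider in the top view and +0.10 mm in the scene view. The views differ by about 0.5 mm, and both are inside 1.5 mm. It did not move during the press.
- **Bar:** its end is still on the stop button after release, and the contact edge is at the same pixel as under load.
- **Other things:** in the last pictures I saw nothing on the bench moved. That was by eye, and the arm hid part of the top view.
- **Gripper:** it is open and well clear of the bar, touching nothing.

**What went wrong or disagreed**
- **Tool height:** the fingertips really stand about 35 mm higher than the reported TCP, as seen in the depth images. My first pinch therefore closed on nothing above the handle.
- **Second pinch:** I put a stray down-and-up move in that command, which dragged the crank about 35° and loaded the wrist to about 38 N. I released and gripped again cleanly.

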